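Put the loose seed tins away in the seed box

TASK

Turn both brass turn buttons of the seed box aside, lift the wooden panel out of its frame and lay it flat on the middle of the empty mat. Then seat every loose seed tin upright and fully home in a pocket of its own shape in the box, put the panel back down flush in its frame, and turn both buttons square across its edges again. Leave the other things on the bench undisturbed.

Things in the scene. Friction and masses are not known exactly. Their poses are not given: they have to be found in the camera images.
- seedbox: fixed plywood seed box, 228 mm along its x by 268 mm along its y, 51 mm tall to the top of the rim; origin at the centre of its underside, z up. Its opening is 196 mm (x) by 200 mm (y), 9 mm deep to a ledge 8 mm wide at 42 mm height on which the panel lies, flush with the rim. Inside the ledge (180 x 184 mm clear) a dark deck at 20 mm height has four pockets, two oblong and two square.
- panel: loose wooden lid panel, 190 mm along its x by 194 mm along its y, 9 mm thick, about 220 g, lying in the opening of the seed box with 3 mm play all round, square to the box; origin at the centre of its underside, z up. In its middle stands a batten handle 14 mm (x) by 70 mm (y), rising 28 mm above the panel's upper face (top 37 mm above the underside). Home, its underside is 42 mm above the underside of the box.
- button_left (a joint): turn button at the +y end of the seed box: a brass bar 52 mm long, 12 mm wide, 16 mm tall, pivoted upright at its middle on the box rim (underside 2 mm above the rim, top 18 mm above it). 0 = lying across the rim, along the box's y, its inner end reaching 9 mm over the edge of the panel; positive = counter-clockwise seen from above; range -1.57 to 1.57 rad, may be turned either way; clear of the panel beyond 1.25 either way. Light friction (0.04 N m), stays where it is left.
- button_right (a joint): turn button at the -y end of the seed box: a brass bar 52 mm long, 12 mm wide, 16 mm tall, pivoted upright at its middle on the box rim (underside 2 mm above the rim, top 18 mm above it). 0 = lying across the rim, along the box's y, its inner end reaching 9 mm over the edge of the panel; positive = counter-clockwise seen from above; range -1.57 to 1.57 rad, may be turned either way; clear of the panel beyond 1.25 either way. Light friction (0.04 N m), stays where it is left.
- button_left_pivot (a point): on the pivot axis of button_left, at mid-height of its bar, 10 mm above the box rim; fixed to the box, 114 mm from the box centre towards the box's +y
- button_right_pivot (a point): on the pivot axis of button_right, at mid-height of its bar, 10 mm above the box rim; fixed to the box, 114 mm from the box centre towards the box's -y
- mat_free: fixed black rubber mat, 200 mm (x) by 220 mm (y), 2 mm thick, with nothing on it at the start, to the left or right of the seed box; origin at the centre of its underside
- mat_tins: fixed black rubber mat like mat_free, on the other side of the seed box; the loose tins start on it
- tin_oblong_1: aluminium seed tin with square corners, 30 mm tall, oblong: 34 mm along its x by 64 mm along its y, about 70 g; origin at the centre of its underside, z up. May be absent (None from the start). Starts standing upright on mat_tins at various yaws. Grip it across its 34 mm x width from above; when it is seated in a pocket its top 18 mm stand clear of the deck.
- tin_oblong_2: aluminium seed tin with square corners, 30 mm tall, oblong: 34 mm along its x by 64 mm along its y, about 70 g; origin at the centre of its underside, z up. May be absent (None from the start). Starts standing upright on mat_tins at various yaws. Grip it across its 34 mm x width from above; when it is seated in a pocket its top 18 mm stand clear of the deck.
- tin_square_1: aluminium seed tin with square corners, 30 mm tall, square: 48 x 48 mm in plan, about 70 g; origin at the centre of its underside, z up. May be absent (None from the start). Starts standing upright on mat_tins at various yaws. Grip it across either 48 mm width from above; when it is seated in a pocket its top 18 mm stand clear of the deck.
- tin_square_2: aluminium seed tin with square corners, 30 mm tall, square: 48 x 48 mm in plan, about 70 g; origin at the centre of its underside, z up. May be absent (None from the start). Starts standing upright on mat_tins at various yaws. Grip it across either 48 mm width from above; when it is seated in a pocket its top 18 mm stand clear of the deck.
- pocket_oblong_a (a point): oblong pocket in the deck of the seed box, under the panel: 12 mm deep, sharp cornered; the point is at the centre of the pocket's floor, 8 mm above the box's underside. The pocket is 38 mm along the box's x by 68 mm along its y, for an oblong tin with 2 mm play all round.
- pocket_square_a (a point): square pocket in the deck of the seed box, under the panel: 12 mm deep, sharp cornered; the point is at the centre of the pocket's floor, 8 mm above the box's underside. The pocket is 52 x 52 mm, sides along the box's x and y, for a square tin with 2 mm play all round.
- pocket_oblong_b (a point): oblong pocket in the deck of the seed box, under the panel: 12 mm deep, sharp cornered; the point is at the centre of the pocket's floor, 8 mm above the box's underside. The pocket is 38 mm along the box's x by 68 mm along its y, for an oblong tin with 2 mm play all round.
- pocket_square_b (a point): square pocket in the deck of the seed box, under the panel: 12 mm deep, sharp cornered; the point is at the centre of the pocket's floor, 8 mm above the box's underside. The pocket is 52 x 52 mm, sides along the box's x and y, for a square tin with 2 mm play all round.
- watering_can: bystander, to be left alone: blue plastic watering can, 125 mm across, about 180 mm tall, spout to its +x; origin at the centre of its underside
- bulb_planter: bystander, to be left alone: stainless bulb planter standing upright, 66 mm across, 206 mm tall; origin at the centre of its underside
- pot_large: bystander, to be left alone: black nursery pot, 130 mm across, 110 mm tall; origin at the centre of its underside
- pot_small: bystander, to be left alone: black nursery pot, 90 mm across, 80 mm tall; origin at the centre of its underside
- trowel: bystander, to be left alone: red-handled trowel lying along its y between robot and box, 290 mm long, 32 mm tall; origin under the free end of its handle
- label_pot: bystander, to be left alone: terracotta pot of plant labels, 68 mm across, 150 mm tall over the labels; origin at the centre of its underside
Mind the look-alikes: they are no part of the job. Leave any green look-alike of the tin_oblong_1 alone.

How it is judged (in metres and radians):
On the way, in this order (a step that is already met when the one before it is completed fails the run):
1. both turn buttons are turned aside, the panel still in its frame ((value of joint button_left above 1.2 rad or value of joint button_left below -1.2 rad) and (value of joint button_right above 1.2 rad or value of joint button_right below -1.2 rad) and z of panel in the frame of seedbox below 0.0455 m), for 0.2 s.
2. the panel lies flat on the middle of the empty mat, let go (height (world z) of panel below 0.008 m and horizontal distance between panel and mat_free below 0.06 m and angle between panel's own z axis and vertical below 0.06 rad and linear speed of panel below 0.03 m/s and contact force between the fingers and panel below 0.2 N), for 0.2 s.
3. every loose tin is seated in a pocket of its own shape ((horizontal distance between tin_oblong_1 and pocket_oblong_a below 0.006 m or horizontal distance between tin_oblong_1 and pocket_oblong_b below 0.006 m) and z of tin_oblong_1 in the frame of seedbox between 0.005 and 0.0115 m and angle between each of tin_oblong_1, tin_oblong_2, tin_square_1, tin_square_2's own z axis and vertical below 0.06 rad and linear speed of each of tin_oblong_1, tin_oblong_2, tin_square_1, tin_square_2 below 0.03 m/s and (horizontal distance between tin_oblong_2 and pocket_oblong_a below 0.006 m or horizontal distance between tin_oblong_2 and pocket_oblong_b below 0.006 m) and z of tin_oblong_2 in the frame of seedbox between 0.005 and 0.0115 m and (horizontal distance between tin_square_1 and pocket_square_a below 0.006 m or horizontal distance between tin_square_1 and pocket_square_b below 0.006 m) and z of tin_square_1 in the frame of seedbox between 0.005 and 0.0115 m and (horizontal distance between tin_square_2 and pocket_square_a below 0.006 m or horizontal distance between tin_square_2 and pocket_square_b below 0.006 m) and z of tin_square_2 in the frame of seedbox between 0.005 and 0.0115 m), for 0.2 s.
4. the panel lies flush in its frame again over the tins (z of panel in the frame of seedbox between 0.039 and 0.0455 m and horizontal distance between panel and seedbox below 0.012 m and angle between the z axis of panel and the z axis of seedbox, either way round below 0.04 rad and angle between panel's own z axis and vertical below 0.1 rad and linear speed of panel below 0.03 m/s), for 0.2 s.
At the end, for the whole second after the job is handed in: Every tin present stands in a pocket of its own shape (within 6 mm of its centre, on its floor within 3.5 mm, tilted less than 0.06 rad); the panel lies on its ledge (within 3.5 mm of height, within 0.04 rad of flat); both buttons lie across the panel's edges within 0.3 rad; all at rest (all of step 3 and all of step 4 and value of joint button_left between -0.3 and 0.3 rad and value of joint button_right between -0.3 and 0.3 rad); the robot touches nothing.
It fails at once if one of the bystanders is moved by more than 3 cm (distance of any of watering_can, bulb_planter, pot_large, pot_small, trowel, label_pot from where it was at the start of the episode above 0.03 m).
Of tin_oblong_1, tin_oblong_2, tin_square_1, tin_square_2 only 2 to 3 are there at a start; the rules pass over those that are not, and their reading is None.
At some moment in a run one of tin_oblong_1, tin_oblong_2, tin_square_1, tin_square_2 may be knocked a few centimetres aside while the robot is not near it.
Once in a run the grip may slacken for a moment while it holds something.
It also fails if it takes over 210 s, if anything falls off the work surface, if the arm or the gripper's body presses on something with over 40 N, if the wrist force passes 120 N, or if a joint passes its speed limit or range.

ROBOT

A 6-joint arm with a two-finger parallel gripper is mounted at the origin on the work surface. World frame = base frame: x ahead of the robot, y to its left, z up, the work surface at z = 0. Lengths are in m, angles in degrees, forces in N, time in s.
With the tool pointing down it reaches from about 0.425 to 0.95 m from the base axis. Payload 14.7 kg.
Tool frame: the origin (TCP) lies at the very end of the fingers, on their centre line; the grasp point (between the pads) lies 19 mm behind it (manip.grip_depth is the distance from the TCP to the grasp point, in m); z points along the fingers, y is the line along which they close (so a half turn about z gives the same grasp; the last joint's range is limited). The gripper opens to 85 mm and grips with 20 to 120 N. Pads are 22 mm wide; open, the fingers measure 114 mm over their backs; the gripper's body (76 mm by 85 mm) begins 54 mm behind the grasp point. The pads swing forward as they close: fully open they stand 13 mm farther back than shut.
Start: joints at [74.507, 27.513, 91.461, -0, 61.026, -2.67], TCP at [0.144, 0.634, 0.231] pointing down, gripper open.
Joint ranges: [-157.49, 157.49], [-46.99, 117.5], [13.45, 153.17], [-89.5, 269.5], [5.16, 153.95], [-167.48, 167.48]. Speed limits (degrees/s): [108.29, 108.29, 136.94, 172.46, 172.46, 172.46].

INTERFACE

Orientations are given as [roll, pitch, yaw] about the fixed x, y, z axes, in that order (R = Rz(yaw) Ry(pitch) Rx(roll)).
In Python, from plant import read_state, read_camera, manip, spot_in, silhouettes, place_of gives the robot as it stands.
- The arm moves only by the tool carry_out, never from a script. Its argument "increments" is a list of rows, each a list of 7 numbers: the opening, from 0 (shut) to 1 (fully open), then the shift along the tool's x, y, z in m, then the turn, a rotation vector about the tool's x, y, z in rad. A call has 1 to 12 rows; each row is the pose to reach, as a shift and turn from the pose commanded when the call began, along the tool's axes at that moment; what a row does not reach only later rows make up. A row lasts 1/8 s, in which the tool goes at most 62.5 mm and 10.7 degrees, less where a joint would pass 70% of its speed; a pose out of reach is approached as far as the arm can. A call with a gripper value outside its range is refused whole. The fingers move at their own pace and stop on an object; "force" is the grip in N (left out, the last holds). Time passes only in rows, so rows that repeat a pose let the fingers close. It gives the time, the measured TCP pose, the force, the opening and the grip force at its end, in the units of the state.
- read_state(): the state, without advancing time (a new reading comes with each control period).
- read_camera(name): name is "scene" or "top" or "wrist"; returns a dict with "image" (400x640x3 uint8, blue, green, red), "vfov" (degrees; the focal length in pixels is half the picture's height over the tangent of half this angle, whatever the lens; pixels are square), "cx", "cy" (the principal point, pixels), "D" ([k1, k2, p1, p2, k3] as OpenCV has them; the pictures are not rectified), "xyz" and "rotation" of the camera in the world; the wrist camera has in their place "tool_from_camera" (4x4, takes a point from camera to tool coordinates, whose origin is the TCP and whose axes are the flange's). Camera axes: x right, y down, z forward; pixel columns grow to the right and rows downward; lengths in m; the calibration is good to about 2 mm. A picture is of the moment at which its call begins: read the wrist's pose just before it. There is no depth.
- manip.hand_in(): hands the job in; it is judged then, once.
Trained networks look in a picture, given as the dict that the camera call returned (one of the last four; its "shot" number tells which), for a name from the list of things; names that differ only in an ending like _2 or _b are one class to them, and where a whole thing is asked for, a point or a joint stands for the part that bears it (a point fixed in the world has none). Each returns a list of dicts, best first, with "p" (0 to 1); they miss things now and then, are a little off and sometimes report something else, mostly with a low value. They report only what shows in the picture. A call takes as long as a camera call. They do not tell look-alikes from the thing itself.
- spot_in(picture, target): "box" ([centre column, centre row, width, height] in pixels, round what is visible of it).
- silhouettes(picture, target): "region" (400x640 bool, what is visible of it) and "box" ([centre column, centre row, width, height] in pixels, round what is visible of it).
- place_of(picture, target): "point" ([column, row] in pixels: a listed point, or the origin of a listed thing).
The state is a dict: "t": time; "qpos": joint angles; "joint_vel": joint speeds; "joint_efforts": joint torques, N m; "ee_pos": TCP position; "orientation": TCP orientation; "ft_force": force on the tool from outside, world axes, zero at the start; "torque": the same for the moment, N m; "grip_width": opening from 0.0 (shut) to 1.0 (fully open); "grasp_force": force on a finger pad.
Only numpy, scipy, OpenCV 4.12 (cv2) and the standard library are available. Lean on these libraries where they do the work, as an engineer would, in place of code of your own. Each camera call takes 0.05 s, during which the arm holds its last target. There are 200 camera calls.

## Working session

There is one attempt and no reset: what is moved stays moved. The work goes in short steps, Python scripts to look and compute and a tool call to move; the robot and the scene stay as the last step left them, time stands still between calls to the robot, and variables do not carry over. Pictures are saved under pics/ and viewed, at most 14 in all, crops included, and the job is handed in when it is done.

Besides the shell and the picture viewer there is one more tool, called after ">>>" in YAML: its name, and indented under it one key for each argument. carry_out: Moves the arm, as the interface text tells. Its arguments: {"type":"object","properties":{"increments":{"type":"array","items":{"type":"array","items":{"type":"number"}}},"force":{"type":"number"}},"required":["increments"]}

```bash
ls; mkdir -p pics; cat > h.py <<'E'
import numpy as np, cv2
from plant import *
from scipy.spatial.transform import Rotation as R
def cam(name):
    s=read_state(); p=read_camera(name)
    if name=='wrist':
        T=np.eye(4); T[:3,:3]=R.from_euler('xyz',s['orientation'],degrees=True).as_matrix(); T[:3,3]=s['ee_pos']
        C=T@np.array(p['tool_from_camera']); p['R']=C[:3,:3]; p['t']=C[:3,3]
    else:
        r=np.array(p['rotation']); p['t']=np.array(p['xyz'])
        p['R']=r if r.shape==(3,3) else None
    f=p['image'].shape[0]/2/np.tan(np.radians(p['vfov'])/2)
    p['K']=np.array([[f,0,p['cx']],[0,f,p['cy']],[0,0,1.]]); p['Dc']=np.array(p['D'],float)
    return p
def world(p,px,z):
    u=cv2.undistortPoints(np.array(px,float).reshape(-1,1,2),p['K'],p['Dc']).reshape(-1,2)
    d=np.c_[u,np.ones(len(u))]@p['R'].T
    return p['t']+d*((z-p['t'][2])/d[:,2])[:,None]
def pix(p,X):
    X=(np.atleast_2d(X)-p['t'])@p['R']
    return cv2.projectPoints(X,np.zeros(3),np.zeros(3),p['K'],p['Dc'])[0].reshape(-1,2)
E
python3 - <<'E'
from h import *
s=read_state(); print({k:np.round(v,3) for k,v in s.items()}); print(manip.grip_depth,[a for a in dir(manip) if a[0]!='_'])
for n in ['scene','top','wrist']:
    p=read_camera(n); cv2.imwrite(f'pics/{n}0.png',p['image']); print(n,{k:v for k,v in p.items() if k!='image'})
    if n!='wrist':
        for t in ['seedbox','panel','button_left','button_left_pivot','mat_free','tin_oblong_1','tin_square_1']:
            print(t,[(np.round(d['point']),round(d['p'],2)) for d in place_of(p,t)])
E
```

```text
pics
{'t': np.float64(0.0), 'qpos': array([ 7.4507e+01,  2.7548e+01,  9.1494e+01,  2.0000e-03,  6.1026e+01,
       -2.6710e+00]), 'joint_vel': array([ 0.026,  0.121,  0.078, -0.02 ,  0.087,  0.048]), 'joint_efforts': array([-3.0000e-03, -9.5066e+01, -4.3016e+01, -0.0000e+00,  1.3000e-02,
        0.0000e+00]), 'ee_pos': array([0.144, 0.633, 0.231]), 'orientation': array([-1.79932e+02, -5.00000e-03,  1.67177e+02]), 'ft_force': array([-0.06 , -0.172, -0.144]), 'torque': array([-0.027, -0.02 , -0.01 ]), 'grasp_force': np.float64(0.0), 'grip_width': np.float64(0.998)}
0.0187 ['PlanningError', 'grip_depth', 'hand_in']
scene {'vfov': 54.27206081717398, 'cx': 317.0350704280847, 'cy': 196.06129995154683, 'D': array([-0.04711425,  0.        ,  0.        ,  0.        ,  0.        ]), 'xyz': array([ 1.14788308, -0.40008814,  0.78414718]), 'rotation': array([-134.44525185,    0.65354576,   55.06343631]), 'shot': 1}
seedbox []
panel [(array([316., 203.]), 0.67)]Traceback (most recent call last):
  File "<stdin>", line 7, in <module>
ValueError: it knows: bulb_planter, button_left_pivot, button_right_pivot, label_pot, mat_free, mat_tins, panel, pocket_oblong, pocket_square, pot_large, pot_small, seedbox, tin_oblong, tin_square, trowel, wateri
```

```bash
sed -i "s/p\['R'\]=r if.*/p['R']=r if r.shape==(3,3) else R.from_euler('xyz',r,degrees=True).as_matrix()/" h.py
python3 - <<'E'
from h import *
for n in ['scene','top']:
    p=cam(n); cv2.imwrite(f'pics/{n}0.png',p['image']); print(n,p['t'])
    for t,z in [('seedbox',0),('panel',.042),('button_left_pivot',.061),('button_right_pivot',.061),('mat_free',0),('mat_tins',0),('tin_oblong',.002),('tin_square',.002),('trowel',0),('watering_can',0),('bulb_planter',0),('pot_large',0),('pot_small',0),('label_pot',0)]:
        try: print(t,[(np.round(d['point']),np.round(world(p,d['point'],z)[0],3),round(d['p'],2)) for d in place_of(p,t)])
        except ValueError as e: print(e)
E
```

```text
scene [ 1.14788308 -0.40008814  0.78414718]
seedbox [(array([205., 235.]), array([ 0.435, -0.273,  0.   ]), 0.22)]
panel [(array([316., 203.]), array([0.542, 0.008, 0.042]), 0.93)]
button_left_pivot [(array([347., 178.]), array([0.528, 0.125, 0.061]), 0.78)]
button_right_pivot [(array([276., 218.]), array([ 0.541, -0.113,  0.061]), 0.94)]
mat_free [(array([393., 156.]), array([0.479, 0.352, 0.   ]), 0.92)]
mat_tins [(array([196., 258.]), array([ 0.493, -0.322,  0.   ]), 0.87), (array([318., 308.]), array([ 0.78 , -0.153,  0.   ]), 0.41)]
tin_oblong [(array([169., 254.]), array([ 0.441, -0.372,  0.002]), 0.8), (array([144., 224.]), array([ 0.306, -0.394,  0.002]), 0.7)]
tin_square [(array([203., 235.]), array([ 0.434, -0.278,  0.002]), 0.81)]
trowel [(array([240., 200.]), array([ 0.373, -0.139,  0.   ]), 0.86)]
watering_can [(array([384., 268.]), array([0.786, 0.039, 0.   ]), 0.68), (array([168., 254.]), array([ 0.44 , -0.377,  0.   ]), 0.63), (array([433., 211.]), array([0.722, 0.278, 0.   ]), 0.18)]
bulb_planter [(array([460., 173.]), array([ 0.658,  0.462, -0.   ]), 0.59), (array([
[... 994 characters left out ...]
2]), 0.89), (array([465., 227.]), array([ 0.443, -0.378,  0.002]), 0.69)]
tin_square [(array([434., 225.]), array([ 0.451, -0.286,  0.002]), 0.55)]
trowel [(array([383., 256.]), array([ 0.366, -0.137,  0.   ]), 0.92), (array([432., 228.]), array([ 0.443, -0.28 ,  0.   ]), 0.35)]
watering_can [(array([321., 112.]), array([0.795, 0.033, 0.   ]), 0.65)]
bulb_planter [(array([177., 165.]), array([0.644, 0.467, 0.   ]), 0.78)]
pot_large [(array([384., 115.]), array([ 0.783, -0.153,  0.   ]), 0.57)]
pot_small [(array([242., 137.]), array([0.724, 0.271, 0.   ]), 0.86)]
label_pot [(array([321., 113.]), array([0.791, 0.034, 0.   ]), 0.69), (array([433., 134.]), array([ 0.721, -0.298,  0.   ]), 0.55)]
```

View pics/top0.png

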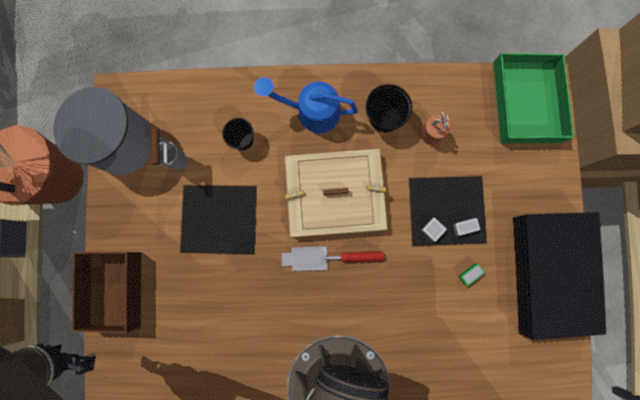

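View pics/scene0.png

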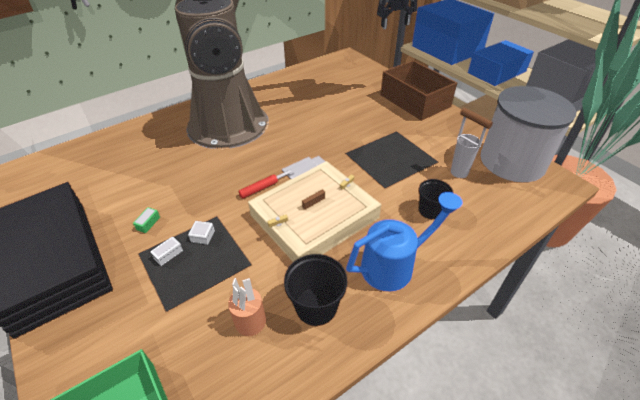

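```bash
cat >> h.py <<'E'
def go(x,y,z,yaw):
    "row (shift, turn) in tool axes from the present pose to TCP x y z, tool down with this yaw (deg)"
    s=read_state(); A=R.from_euler('xyz',s['orientation'],degrees=True); B=R.from_euler('xyz',[180,0,yaw],degrees=True)
    d=A.inv().apply(np.array([x,y,z])-s['ee_pos']); w=(A.inv()*B).as_rotvec()
    print('go',np.round(np.r_[d,w],4).tolist(),'rows',int(max(np.ceil(np.linalg.norm(d)/.0625),np.ceil(np.linalg.norm(w)/.186))))
E
python3 - <<'E'
from h import *
p=cam('top'); c=p['image'][180:300,380:520]; cv2.imwrite('pics/tins_crop.png',cv2.resize(c,None,fx=5,fy=5,interpolation=cv2.INTER_CUBIC)[:600,:700])
w=read_camera('wrist'); print(np.round(w['tool_from_camera'],3),w['vfov'])
go(.47,.01,.42,92.5)
E
```

```text
[[ 0.001 -0.945 -0.328  0.084]
 [ 1.     0.001 -0.    -0.001]
 [ 0.001 -0.328  0.945 -0.142]
 [ 0.     0.     0.     1.   ]] 58.312580348517535
go [-0.4561, -0.536, -0.1887, 0.0, 0.0, 1.3034] rows 12
```

View pics/tins_crop.png

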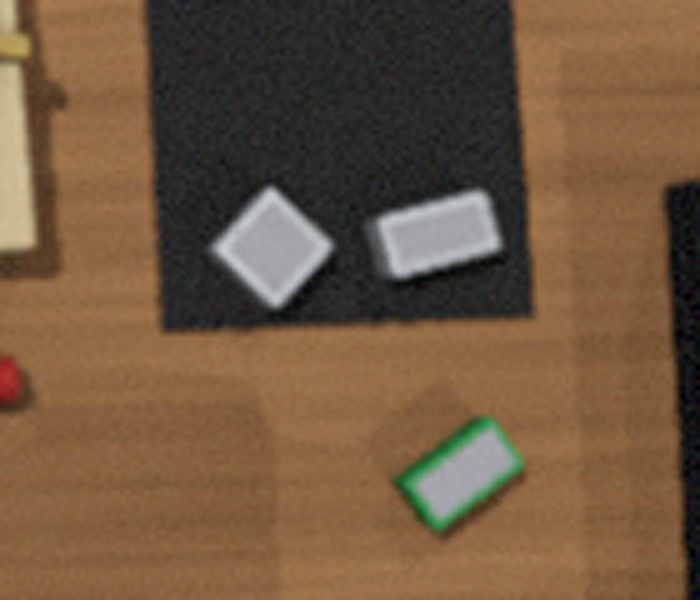

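Candidates in the top picture are the plain square tin (434,229), the plain oblong tin (467,227) and the green oblong look-alike (472,274). The crop confirms the two aluminium ones, so I leave the green one alone. Next I move over the box for a close look.

>>> carry_out:
  increments:
    - [1,0,0,-0.06,0,0,0]
    - [1,-0.09,-0.1,-0.13,0,0,0.2]
    - [1,-0.42,-0.6,-0.13,0,0,1.3]
    - [1,-0.42,-0.6,-0.13,0,0,1.3]
    - [1,-0.42,-0.6,-0.13,0,0,1.3]
    - [1,-0.42,-0.6,-0.13,0,0,1.3]
    - [1,-0.42,-0.6,-0.13,0,0,1.3]
    - [1,-0.42,-0.6,-0.13,0,0,1.3]
    - [1,-0.42,-0.6,-0.13,0,0,1.3]
    - [1,-0.42,-0.6,-0.13,0,0,1.3]
    - [1,-0.42,-0.6,-0.13,0,0,1.3]
    - [1,-0.42,-0.6,-0.13,0,0,1.3]

```text
t: 3.25
ee_pos: [0.4012, 0.0036, 0.3585]
orientation: [179.9, -0.0, 92.7]
ft_force: [1.2, 1.0, 0.7]
grip_width: 1.001
grasp_force: 0.0
```

>>> carry_out:
  increments:
    - [1,0,0.06,0,0,0,0]
    - [1,0,0.13,0,0,0,0]
    - [1,0,0.13,0,0,0,0]
    - [1,0,0.13,0,0,0,0]
    - [1,0,0.13,0,0,0,0]

```text
t: 3.88
ee_pos: [0.5295, 0.0119, 0.3583]
orientation: [-180.0, -0.0, 92.7]
ft_force: [0.1, -0.0, 0.8]
grip_width: 1.002
grasp_force: 0.0
```

```bash
cat >> h.py <<'E'
def find(p,t,z,n=4):
    for d in place_of(p,t)[:n]: print(t,np.round(d['point']),np.round(world(p,d['point'],z)[0],4),round(d['p'],2))
E
python3 - <<'E'
from h import *
p=cam('wrist'); cv2.imwrite('pics/w1.png',p['image']); print(read_state()['ee_pos'])
for t,z in [('panel',.042),('button_left_pivot',.061),('button_right_pivot',.061)]: find(p,t,z)
E
```

```text
[0.5295308  0.01194374 0.35841752]
panel [340. 159.] [ 0.5503 -0.0069  0.042 ] 0.64
button_left_pivot [215. 232.] [ 0.3875 -0.1105  0.061 ] 0.7
button_left_pivot [339.  59.] [0.5418 0.1139 0.061 ] 0.6
button_right_pivot [337. 242.] [ 0.5525 -0.1178  0.061 ] 0.72
button_right_pivot [269. 356.] [ 0.4588 -0.3188  0.061 ] 0.42
```

View pics/w1.png

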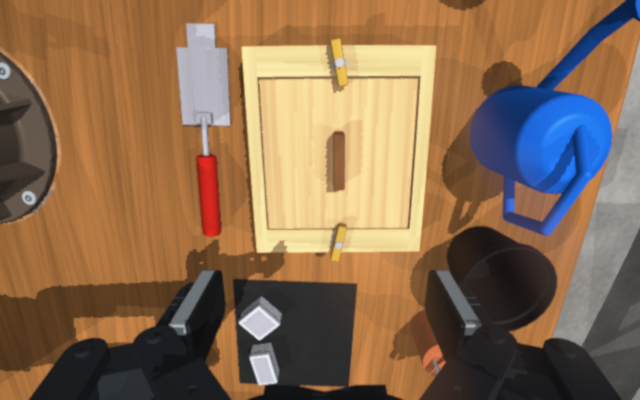

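The picture shows the box, with the left button at about (340,62), the right one at (339,243) and the handle at (338,160). The rim corners are near (242,46), (436,45), (421,251) and (256,252).

```bash
python3 - <<'E'
from h import *
p=cam('wrist'); im=p['image']
q=world(p,[(242,46),(436,45),(421,251),(256,252)],.051); print(np.round(q,4),np.round(q.mean(0),4))
hsv=cv2.cvtColor(im,cv2.COLOR_BGR2HSV); g=cv2.cvtColor(im,cv2.COLOR_BGR2GRAY)
for name,(r0,r1) in dict(L=(35,92),R=(220,265)).items():
    sub=hsv[r0:r1,315:360]; m=((sub[...,1]>130)&(sub[...,2]>90)).astype(np.uint8)
    ys,xs=np.nonzero(m); pts=np.c_[xs+315,ys+r0].astype(float)
    w=world(p,pts,.069)[:,:2]; (c,s,a)=cv2.minAreaRect(w.astype(np.float32)*1000); print(name,len(xs),np.round(c,1),np.round(s,1),a, cv2.fitLine(w.astype(np.float32),2,0,.01,.01).ravel())
h=hsv[125:195,320:355]; m=(g[125:195,320:355]<90).astype(np.uint8); ys,xs=np.nonzero(m)
w=world(p,np.c_[xs+320.,ys+125.],.079)[:,:2]; print('handle',np.round(w.mean(0),4),cv2.minAreaRect(w.astype(np.float32)*1000), np.quantile(w,[0,1],axis=0))
E
```

```text
[[ 0.4285  0.1241  0.051 ]
 [ 0.6554  0.1365  0.051 ]
 [ 0.6732 -0.1315  0.051 ]
 [ 0.4415 -0.1439  0.051 ]] [ 0.5496 -0.0037  0.051 ]
L 803 [539.7 111.7] [49.2 54.9] 2.8422985076904297 [ 0.23760128 -0.97136277  0.5401148   0.12209109]
R 784 [ 553.7 -117. ] [60.  60.7] 2.6684410572052 [ 0.25838655  0.9660416   0.5549545  -0.12910289]
handle [0.5447 0.0316] ((544.18798828125, 31.656009674072266), (9.388678550720215, 2.342125415802002), 2.7777481079101562) [[0.53955582 0.03025983]
 [0.54893348 0.03305169]]
```

>>> carry_out:
  increments:
    - [0.5,0.05,0.01,0.03,0,0,-0.127]
    - [0.5,0.0975,0.018,0.06,0,0,-0.127]
    - [0.5,0.0975,0.018,0.11,0,0,-0.127]
    - [0.5,0.0975,0.018,0.16,0,0,-0.127]
    - [0.5,0.0975,0.018,0.21,0,0,-0.127]
    - [0.5,0.0975,0.018,0.21,0,0,-0.127]
    - [0.5,0.0975,0.018,0.21,0,0,-0.127]

```text
t: 5.0
ee_pos: [0.5449, 0.1101, 0.1497]
orientation: [179.9, 0.0, 100.0]
ft_force: [0.3, 0.8, 0.7]
grip_width: 0.503
grasp_force: 0.0
```

```bash
python3 - <<'E'
from h import *
p=cam('wrist'); cv2.imwrite('pics/w2.png',p['image']); print(read_state()['ee_pos'])
find(p,'button_left_pivot',.061)
print(pix(p,[[.5432,.1101,.069]]))
go(.5432,.1101,.057,101)
E
```

```text
[0.5453501  0.11018808 0.15020611]
button_left_pivot [322. 202.] [0.5433 0.1114 0.061 ] 0.78
[[321.4356524 207.5023578]]
go [0.0003, -0.0025, 0.0933, 0.0034, 0.0001, -0.018] rows 2
```

View pics/w2.png

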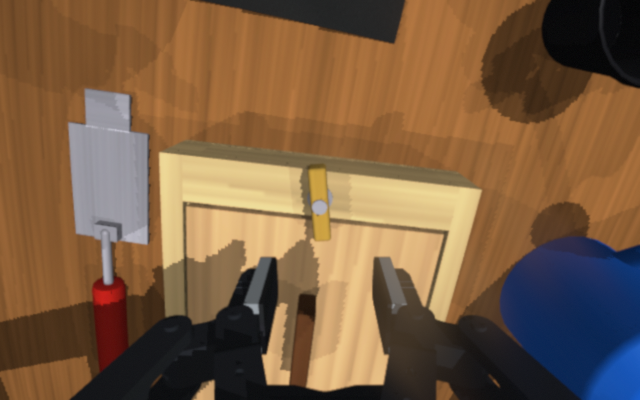

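The bar's pivot is at (320,206), which agrees with the box estimate. I descend, grip and turn.

>>> carry_out:
  increments:
    - [0.5,0,-0.0025,0.045,0,0,-0.02]
    - [0.5,0,-0.0025,0.093,0,0,-0.02]
    - [0.5,0,-0.0025,0.093,0,0,-0.02]
    - [0,0,-0.0025,0.093,0,0,-0.02]
    - [0,0,-0.0025,0.093,0,0,-0.02]
    - [0,0,-0.0025,0.093,0,0,-0.02]
    - [0,0,-0.0025,0.093,0,0,-0.02]
    - [0,0,-0.0025,0.093,0,0,-0.02]
  force: 25

```text
t: 6.1
ee_pos: [0.5416, 0.1097, 0.0573]
orientation: [179.9, 0.0, 101.1]
ft_force: [-8.0, -0.7, 10.7]
grip_width: 0.13
grasp_force: 28.6
```

>>> carry_out:
  increments:
    - [0,0,-0.001,0,0,0,-0.17]
    - [0,0,-0.001,0,0,0,-0.34]
    - [0,0,-0.001,0,0,0,-0.51]
    - [0,0,-0.001,0,0,0,-0.68]
    - [0,0,-0.001,0,0,0,-0.85]
    - [0,0,-0.001,0,0,0,-1.02]
    - [0,0,-0.001,0,0,0,-1.19]
    - [0,0,-0.001,0,0,0,-1.28]
    - [0,0,-0.001,0,0,0,-1.28]

```text
t: 7.22
ee_pos: [0.5429, 0.1111, 0.0574]
orientation: [179.9, 0.3, 174.5]
ft_force: [2.8, 17.7, -2.4]
grip_width: 0.133
grasp_force: 27.2
```

>>> carry_out:
  increments:
    - [0.5,0,0,0,0,0,0]
    - [0.5,0,0,0,0,0,0]
    - [0.5,0,0,0,0,0,0]
    - [0.5,0,0,-0.05,0,0,0]
    - [0.5,0,0,-0.1,0,0,0]
    - [0.5,0,0,-0.15,0,0,0.19]
    - [0.5,0,0,-0.15,0,0,0.37]
    - [0.5,0,0,-0.15,0,0,0.56]
    - [0.5,0,0,-0.15,0,0,0.74]
    - [0.5,0,0,-0.15,0,0,0.93]
    - [0.5,0,0,-0.15,0,0,1.11]
    - [0.5,0,0,-0.15,0,0,1.3]

```text
t: 8.72
ee_pos: [0.5405, 0.1092, 0.2052]
orientation: [-180.0, 0.0, 99.7]
ft_force: [0.1, -0.1, 0.7]
grip_width: 0.502
grasp_force: 0.0
```

```bash
python3 - <<'E'
from h import *
p=cam('wrist'); cv2.imwrite('pics/w3.png',p['image']); print(read_state()['ee_pos'])
find(p,'button_left_pivot',.061)
find(p,'button_right_pivot',.061)
go(.556,-.1175,.12,81)
E
```

```text
[0.54045572 0.1092205  0.20515751]
button_left_pivot [328. 178.] [0.5427 0.1121 0.061 ] 0.72
button_right_pivot [299. 385.] [ 0.5521 -0.1147  0.061 ] 0.68
button_right_pivot [535. 265.] [0.7461 0.0628 0.061 ] 0.68
go [-0.2259, -0.0252, 0.0851, -0.0, 0.0, 0.3366] rows 4
```

View pics/w3.png

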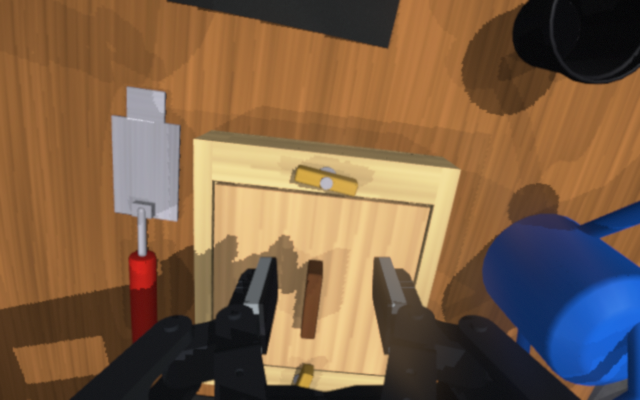

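The left button now lies along the rim at (326,181), about 80° turned. On to the right one.

>>> carry_out:
  increments:
    - [0.5,-0.06,-0.007,0,0,0,0.09]
    - [0.5,-0.12,-0.014,0.02,0,0,0.18]
    - [0.5,-0.18,-0.021,0.04,0,0,0.27]
    - [0.5,-0.225,-0.0265,0.085,0,0,0.33]
    - [0.5,-0.225,-0.0265,0.085,0,0,0.33]
    - [0.5,-0.225,-0.0265,0.085,0,0,0.33]

```text
t: 9.62
ee_pos: [0.5539, -0.1167, 0.1201]
orientation: [-180.0, -0.0, 81.4]
ft_force: [0.6, 0.4, 1.3]
grip_width: 0.503
grasp_force: 0.0
```

```bash
python3 - <<'E'
from h import *
p=cam('wrist'); cv2.imwrite('pics/w4.png',p['image'][130:330,200:440]); print(read_state()['ee_pos'])
find(p,'button_right_pivot',.061)
print(pix(p,[[.5545,-.1165,.069]]))
go(.5545,-.1165,.057,81)
E
```

```text
[ 0.55431697 -0.11618621  0.1206684 ]
button_right_pivot [324. 221.] [ 0.5537 -0.1171  0.061 ] 0.67
[[324.58859755 225.50845371]]
go [-0.0006, -0.0, 0.064, 0.0012, -0.0, 0.0065] rows 2
```

View pics/w4.png

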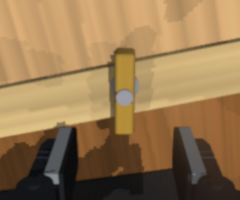

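>>> carry_out:
  increments:
    - [0.5,0,0,0.045,0,0,0]
    - [0.5,0,0,0.064,0,0,0]
    - [0.5,0,0,0.064,0,0,0]
    - [0,0,0,0.064,0,0,0]
    - [0,0,0,0.064,0,0,0]
    - [0,0,0,0.064,0,0,0]
    - [0,0,0,0.064,0,0,0]
    - [0,0,0,0.064,0,0,0]
  force: 25

```text
t: 10.72
ee_pos: [0.5536, -0.1164, 0.0575]
orientation: [-180.0, -0.0, 81.2]
ft_force: [-6.7, 4.0, 14.6]
grip_width: 0.132
grasp_force: 27.7
```

>>> carry_out:
  increments:
    - [0,0,0,0,0,0,0.17]
    - [0,0,0,0,0,0,0.34]
    - [0,0,0,0,0,0,0.51]
    - [0,0,0,0,0,0,0.68]
    - [0,0,0,0,0,0,0.85]
    - [0,0,0,0,0,0,1.02]
    - [0,0,0,0,0,0,1.2]
    - [0,0,0,0,0,0,1.2]
    - [0,0,0,0,0,0,1.2]

```text
t: 11.85
ee_pos: [0.5534, -0.1163, 0.0575]
orientation: [-180.0, 0.0, 12.5]
ft_force: [-7.7, 4.4, 14.1]
grip_width: 0.129
grasp_force: 27.8
```

>>> carry_out:
  increments:
    - [0.5,0,0,0,0,0,0]
    - [0.5,0,0,0,0,0,0]
    - [0.5,0,0,0,0,0,0]
    - [0.5,0,0,-0.05,0,0,0]
    - [0.5,0,0,-0.1,0,0,0]
    - [0.5,0,0,-0.15,0,0,-0.19]
    - [0.5,0,0,-0.15,0,0,-0.37]
    - [0.5,0,0,-0.15,0,0,-0.56]
    - [0.5,0,0,-0.15,0,0,-0.74]
    - [0.5,0,0,-0.15,0,0,-0.93]
    - [0.5,0,0,-0.15,0,0,-1.11]
    - [0.5,0,0,-0.15,0,0,-1.3]

```text
t: 13.35
ee_pos: [0.554, -0.1168, 0.206]
orientation: [-180.0, 0.0, 87.1]
ft_force: [0.6, -0.4, -0.2]
grip_width: 0.503
grasp_force: 0.0
```

```bash
python3 - <<'E'
from h import *
print(read_state()['ee_pos'],read_state()['orientation'])
go(.548,-.003,.18,93.2)
E
```

```text
[ 0.55397456 -0.11677421  0.20603327] [-1.79998716e+02  5.98928394e-04  8.71419016e+01]
go [0.1133, -0.0116, 0.026, -0.0, 0.0, -0.1057] rows 2
```

>>> carry_out:
  increments:
    - [0.5,0.06,-0.006,0.0,0,0,-0.1]
    - [0.5,0.1133,-0.0118,0.03,0,0,-0.1]
    - [0.5,0.1133,-0.0118,0.08,0,0,-0.1]
    - [0.5,0.1133,-0.0118,0.08,0,0,-0.1]

```text
t: 13.85
ee_pos: [0.5462, -0.0024, 0.1236]
orientation: [-179.7, -0.0, 92.6]
ft_force: [-0.7, -1.0, -0.5]
grip_width: 0.497
grasp_force: 0.0
```

```bash
python3 - <<'E'
from h import *
p=cam('wrist'); cv2.imwrite('pics/w5.png',p['image']); print(read_state()['ee_pos'])
go(.5477,-.0029,.055,93); print(pix(p,[[.5477,-.0029,.079]]))
q=cam('top'); find(q,'mat_free',0)
q=cam('scene'); find(q,'mat_free',0)
E
```

```text
[ 0.54769842 -0.0029377   0.12558679]
go [0.0, 0.0002, 0.0706, -0.0029, -0.0003, -0.0081] rows 2
[[326.79587409 231.30341826]]
mat_free [219. 218.] [0.4844 0.3372 0.    ] 0.7
```

View pics/w5.png

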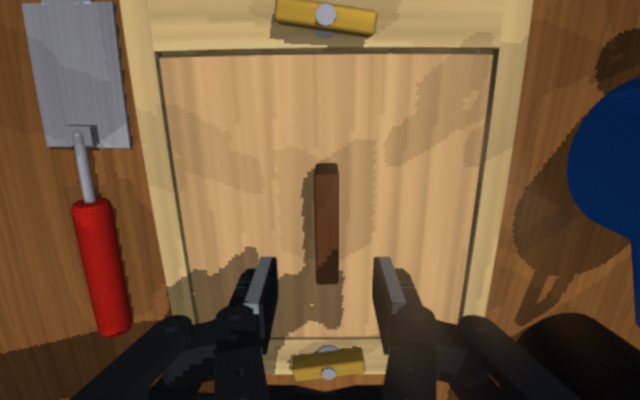

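Both buttons lie along the rim at (326,15) and (328,363), and the handle at (327,225) is between the pads. I grip and lift.

>>> carry_out:
  increments:
    - [0.5,0,0,0.04,0,0,0]
    - [0.5,0,0,0.07,0,0,0]
    - [0.5,0,0,0.07,0,0,0]
    - [0,0,0,0.07,0,0,0]
    - [0,0,0,0.07,0,0,0]
    - [0,0,0,0.07,0,0,0]
    - [0,0,0,0.07,0,0,0]
    - [0,0,0,0.065,0,0,0]
    - [0,0,0,0.055,0,0,0]
    - [0,0,0,0.04,0,0,0]
    - [0,0,0,0.02,0,0,0]
    - [0,0,0,0.0,0,0,0]
  force: 80

```text
t: 15.6
ee_pos: [0.5487, -0.003, 0.1276]
orientation: [180.0, 0.0, 92.5]
ft_force: [0.2, 0.6, -1.3]
grip_width: 0.145
grasp_force: 78.1
```

```bash
python3 - <<'E'
from h import *
print(read_state()['ee_pos'])
go(.481,.339,.13,93)
go(.481,.339,.016,93)
E
```

```text
[ 0.54866066 -0.00296926  0.12764672]
go [0.3446, -0.0526, -0.0024, 0.0006, 0.0, -0.0084] rows 6
go [0.3446, -0.0526, 0.1116, 0.0006, 0.0, -0.0084] rows 6
```

>>> carry_out:
  increments:
    - [0,0.04,-0.006,0,0,0,0]
    - [0,0.095,-0.014,0,0,0,0]
    - [0,0.15,-0.023,0,0,0,0]
    - [0,0.205,-0.031,0,0,0,0]
    - [0,0.26,-0.04,0,0,0,0]
    - [0,0.31,-0.047,0,0,0,0]
    - [0,0.344,-0.0525,0,0,0,0]
    - [0,0.344,-0.0525,0.04,0,0,0]
    - [0,0.344,-0.0525,0.08,0,0,0]
    - [0,0.344,-0.0525,0.1,0,0,0]
    - [0,0.344,-0.0525,0.109,0,0,0]
    - [0,0.344,-0.0525,0.109,0,0,0]

```text
t: 17.1
ee_pos: [0.4814, 0.3387, 0.018]
orientation: [180.0, -0.0, 92.5]
ft_force: [-0.7, 0.5, -1.3]
grip_width: 0.143
grasp_force: 80.5
```

>>> carry_out:
  increments:
    - [0,0,0,0.002,0,0,0]
    - [0,0,0,0.003,0,0,0]
    - [0,0,0,0.003,0,0,0]
    - [0.5,0,0,0.003,0,0,0]
    - [0.5,0,0,0.003,0,0,0]
    - [0.5,0,0,0.003,0,0,0]
    - [0.5,0,0,-0.04,0,0,0]
    - [0.5,0,0,-0.1,0,0,0]
    - [0.5,0,0,-0.16,0,0,0]
    - [0.5,0,0,-0.16,0,0,0]

```text
t: 18.35
ee_pos: [0.4833, 0.3399, 0.1818]
orientation: [179.6, -0.2, 92.5]
ft_force: [0.6, 0.4, -0.0]
grip_width: 0.497
grasp_force: 0.0
```

```bash
python3 - <<'E'
from h import *
p=cam('wrist'); cv2.imwrite('pics/w6.png',p['image']); print(read_state()['ee_pos'])
find(p,'panel',.002); find(p,'mat_free',0)
go(.548,-.06,.3,93)
E
```

```text
[0.4820434  0.33905744 0.17920638]
panel [322. 177.] [0.4828 0.334  0.002 ] 0.93
go [-0.4008, 0.0498, -0.1234, -0.0008, 0.0004, -0.0083] rows 7
```

View pics/w6.png

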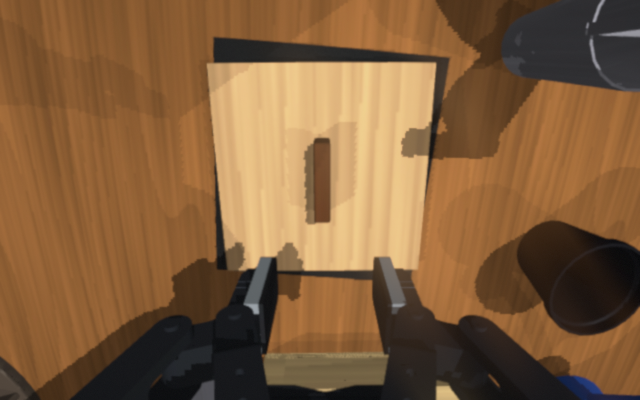

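The panel lies flat on the mat (handle at (321,180)). Next I go above the box to see the pockets and tins.

>>> carry_out:
  increments:
    - [0.5,0,0,-0.05,0,0,0]
    - [0.5,-0.05,0.006,-0.1,0,0,0]
    - [0.5,-0.39,0.03,-0.18,0,0,0]
    - [0.5,-0.39,0.03,-0.18,0,0,0]
    - [0.5,-0.39,0.03,-0.18,0,0,0]
    - [0.5,-0.39,0.03,-0.18,0,0,0]
    - [0.5,-0.39,0.03,-0.18,0,0,0]
    - [0.5,-0.39,0.03,-0.18,0,0,0]
    - [0.5,-0.39,0.03,-0.18,0,0,0]
    - [0.5,-0.39,0.03,-0.18,0,0,0]

```text
t: 19.75
ee_pos: [0.5276, -0.0497, 0.3555]
orientation: [-179.9, -0.0, 92.5]
ft_force: [-0.3, 0.4, -0.4]
grip_width: 0.498
grasp_force: 0.0
```

```bash
python3 - <<'E'
from h import *
p=cam('wrist'); cv2.imwrite('pics/w7.png',p['image']); print(read_state()['ee_pos'])
Rb=R.from_euler('z',2.95,degrees=True).as_matrix(); c=np.array([.5477,-.0029,0])
for t in ['pocket_oblong','pocket_square']:
    for d in place_of(p,t): w=world(p,d['point'],.008)[0]; print(t,np.round(d['point']),np.round(w,4),np.round(Rb.T@(w-c),4),round(d['p'],2))
for t in ['tin_oblong','tin_square']: find(p,t,.002)
E
```

```text
[ 0.52760305 -0.04925117  0.35568764]
pocket_oblong [370.  71.] [0.5825 0.0422 0.008 ] [0.037  0.0433 0.008 ] 0.92
pocket_oblong [314. 140.] [ 0.5126 -0.0513  0.008 ] [-0.0375 -0.0465  0.008 ] 0.9
pocket_square [370. 141.] [ 0.5897 -0.049   0.008 ] [ 0.0396 -0.0482  0.008 ] 0.76
pocket_square [312.  74.] [0.507  0.0354 0.008 ] [-0.0387  0.0403  0.008 ] 0.63
tin_oblong [264. 329.] [ 0.4382 -0.3751  0.002 ] 0.61
tin_oblong [313.  73.] [0.5083 0.036  0.002 ] 0.21
```

View pics/w7.png

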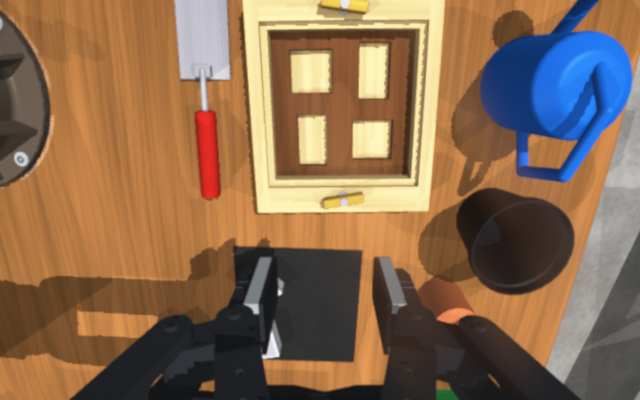

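Pockets: square ones at (311,73) and (372,139), oblong ones at (373,71) and (312,140). The gripper hides the tins, so I move to see them.

>>> carry_out:
  increments:
    - [0.5,-0.055,-0.02,0.03,0,0,0]
    - [0.5,-0.11,-0.04,0.06,0,0,0]
    - [0.5,-0.165,-0.06,0.1,0,0,0]
    - [0.5,-0.2,-0.065,0.1,0,0,0]
    - [0.5,-0.2,-0.065,0.1,0,0,0]
    - [0.5,-0.2,-0.065,0.1,0,0,0]

```text
t: 20.75
ee_pos: [0.4721, -0.252, 0.257]
orientation: [-180.0, -0.0, 92.5]
ft_force: [-0.7, -0.1, 0.6]
grip_width: 0.501
grasp_force: 0.0
```

```bash
cat >> h.py <<'E'
def tins(p,name,z=.032):
    hsv=cv2.cvtColor(p['image'],cv2.COLOR_BGR2HSV)
    m=((hsv[...,1]<40)&(hsv[...,2]>95)).astype(np.uint8); m=cv2.morphologyEx(m,cv2.MORPH_OPEN,np.ones((3,3)))
    o=p['image'].copy()
    for c in cv2.findContours(m,0,2)[0]:
        if cv2.contourArea(c)<200: continue
        w=world(p,c.reshape(-1,2),z)[:,:2]*1000; r=cv2.minAreaRect(w.astype(np.float32))
        if max(r[1])<110: print('c',np.round(c.reshape(-1,2).mean(0)),np.round(r[0],1),np.round(r[1],1),round(r[2],1))
        cv2.drawContours(o,[c],-1,(0,0,255),1)
    cv2.imwrite(name,o)
E
python3 - <<'E'
from h import *
p=cam('wrist'); print(read_state()['ee_pos'])
tins(p,'pics/w8.png')
for t in ['tin_oblong','tin_square']: find(p,t,.002)
E
```

```text
[ 0.47227117 -0.25167625  0.25722477]
c [394. 285.] [ 561.4 -399.8] [19.5 81.2] 17.3
c [257. 284.] [ 397.6 -407.9] [82.6 20.7] 79.0
c [180. 264.] [ 309.1 -385.3] [23.7 52.9] 33.9
c [294. 257.] [ 444.8 -371.5] [38.3 76.7] 13.0
c [609. 243.] [ 813.3 -336. ] [ 48. 103.] 67.8
c [298. 180.] [ 439.8 -279.4] [54.5 51. ] 45.7
tin_oblong [190. 253.] [ 0.3095 -0.3856  0.002 ] 0.77
tin_square [294. 179.] [ 0.4388 -0.2833  0.002 ] 0.95
```

View pics/w8.png

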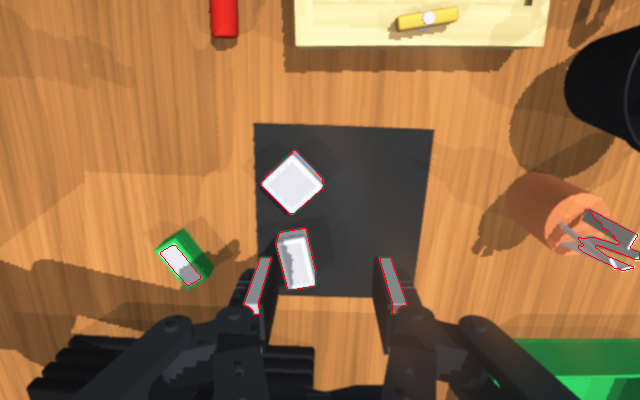

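The square tin is near (293,183), turned about 45°, and the oblong is near (297,260). The green one at (183,262) stays. I take a closer look over the square tin.

```bash
python3 - <<'E'
from h import *
go(.440,-.282,.13,45.7)
E
```

```text
go [-0.029, -0.0338, 0.1274, 0.0005, -0.0, 0.8188] rows 5
```

>>> carry_out:
  increments:
    - [0.9,-0.01,-0.01,0.03,0,0,0.18]
    - [0.9,-0.02,-0.02,0.06,0,0,0.36]
    - [0.9,-0.029,-0.034,0.09,0,0,0.54]
    - [0.9,-0.029,-0.034,0.127,0,0,0.72]
    - [0.9,-0.029,-0.034,0.127,0,0,0.82]
    - [0.9,-0.029,-0.034,0.127,0,0,0.82]
    - [0.9,-0.029,-0.034,0.127,0,0,0.82]

```text
t: 21.78
ee_pos: [0.4399, -0.2828, 0.1306]
orientation: [179.9, -0.0, 45.7]
ft_force: [-0.1, -0.4, 0.1]
grip_width: 0.9
grasp_force: 0.0
```

```bash
python3 - <<'E'
from h import *
p=cam('wrist'); print(read_state()['ee_pos'])
tins(p,'pics/w9.png')
for t in ['tin_oblong','tin_square']: find(p,t,.002)
a=np.radians(45.7); sq=lambda c:[[c[0]+24*1e-3*(i*np.cos(a)-j*np.sin(a)),c[1]+.024*(i*np.sin(a)+j*np.cos(a)),.032] for i,j in [(1,1),(1,-1),(-1,-1),(-1,1)]]
o=cv2.imread('pics/w9.png'); cv2.polylines(o,[pix(p,sq((.440,-.282))).astype(int)],True,(255,0,0)); cv2.imwrite('pics/w9.png',o)
E
```

```text
[ 0.43982226 -0.28289791  0.13062446]
c [302. 377.] [ 309.5 -385.2] [25.4 53.5] 34.8
c [207. 294.] [ 315.5 -275. ] [65.2 14.5] 20.9
c [153.  17.] [ 449.8 -129.2] [25.5 37.8] 44.1
tin_oblong [403. 258.] [ 0.4447 -0.3753  0.002 ] 0.59
tin_oblong [300. 355.] [ 0.3076 -0.3872  0.002 ] 0.55
tin_square [320. 189.] [ 0.4371 -0.2819  0.002 ] 0.85
```

View pics/w9.png

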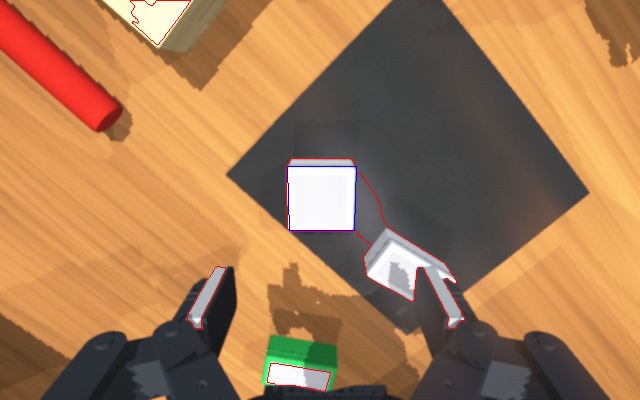

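The drawn outline fits the square tin's top, corners (289,167) to (355,231). I descend and grip.

>>> carry_out:
  increments:
    - [0.75,0,0,0.05,0,0,0]
    - [0.75,0,0,0.1,0,0,0]
    - [0.75,0,0,0.1155,0,0,0]
    - [0.75,0,0,0.1155,0,0,0]
    - [0,0,0,0.1155,0,0,0]
    - [0,0,0,0.1155,0,0,0]
    - [0,0,0,0.1155,0,0,0]
    - [0,0,0,0.1155,0,0,0]
  force: 40

```text
t: 22.92
ee_pos: [0.4402, -0.2837, 0.0162]
orientation: [179.9, -0.0, 45.5]
ft_force: [-1.5, 0.4, 11.2]
grip_width: 0.55
grasp_force: 42.5
```

>>> carry_out:
  increments:
    - [0,0,0,-0.03,0,0,0]
    - [0,0,0,-0.08,0,0,0]
    - [0,0,0,-0.12,0,0,0]
    - [0,0,0,-0.12,0,0,0]

```text
t: 23.42
ee_pos: [0.4412, -0.2844, 0.1384]
orientation: [179.6, -0.1, 45.5]
ft_force: [0.2, 0.5, -0.5]
grip_width: 0.553
grasp_force: 41.8
```

```bash
python3 - <<'E'
from h import *
p=read_camera('wrist'); im=cv2.imread('pics/w7.png')
A=R.from_euler('xyz',[-179.97,0,92.5],degrees=True).as_matrix(); T=np.eye(4); T[:3,:3]=A; T[:3,3]=[.5276,-.04925,.35569]
C=T@np.array(p['tool_from_camera']); p['R']=C[:3,:3]; p['t']=C[:3,3]
f=200/np.tan(np.radians(p['vfov'])/2); p['K']=np.array([[f,0,p['cx']],[0,f,p['cy']],[0,0,1.]]); p['Dc']=np.array(p['D'],float)
c=np.array([.5477,-.0029]); a=np.radians(2.95); Rb=np.array([[np.cos(a),-np.sin(a)],[np.sin(a),np.cos(a)]])
g=im[...,1]; big=cv2.resize(g,None,fx=4,fy=4,interpolation=cv2.INTER_CUBIC)
for n,(u0,v0) in dict(sqA=(311,73),obA=(373,71),obB=(312,140),sqB=(372,139)).items():
    s=big[(v0-34)*4:(v0+34)*4,(u0-30)*4:(u0+30)*4]; m=(s>125).astype(np.uint8)
    lab=cv2.connectedComponents(m)[1]; mm=(lab==lab[136,120]).astype(np.uint8)
    ct=max(cv2.findContours(mm,0,2)[0],key=cv2.contourArea).reshape(-1,2)
    px=(ct+.5)/4+[u0-30,v0-34]-.5
    for z in (.02,.008):
        b=(world(p,px,z)[:,:2]-c)@Rb*1000; r=cv2.minAreaRect(b.astype(np.float32)); q=np.quantile(b,[.03,.97],axis=0)
        print(n,z,'rect',np.round(r[0],1),np.round(r[1],1),round(r[2],1),'q',np.round(q,1).tolist())
# rim opening check
for X in [(.114,.134),(-.114,.134),(-.114,-.134),(.114,-.134)]: print(X,np.round(pix(p,[np.r_[c+Rb@np.array(X),.051]]),1))
E
```

```text
sqA 0.02 rect [-39.   43.5] [50.4 50.9] 0.4 q [[-64.1, 18.2], [-13.9, 68.8]]
sqA 0.008 rect [-39.4  43.6] [51.7 52.1] 0.4 q [[-65.2, 17.7], [-13.7, 69.5]]
obA 0.02 rect [39.5 43.9] [36.5 66.5] 0.1 q [[21.5, 10.7], [57.5, 77.1]]
obA 0.008 rect [41. 44.] [37.4 68.2] 0.1 q [[22.5, 10.0], [59.5, 78.1]]
obB 0.02 rect [-38.2 -42.8] [37.7 65.9] 0.3 q [[-57.0, -75.5], [-19.6, -9.9]]
obB 0.008 rect [-38.6 -44.8] [38.7 67.6] 0.3 q [[-58.0, -78.4], [-19.6, -11.1]]
sqB 0.02 rect [ 39.6 -42.5] [50.5 50.1] 0.3 q [[14.5, -67.4], [64.6, -17.7]]
sqB 0.008 rect [ 41.1 -44.6] [51.8 51.4] 0.3 q [[15.4, -70.1], [66.7, -19.1]]
(0.114, 0.134) [[444.4 -12.7]]
(-0.114, 0.134) [[240.7 -11.8]]
(-0.114, -0.134) [[256.1 212.2]]
(0.114, -0.134) [[426.2 211. ]]
```

```bash
python3 - <<'E'
from h import *
go(.5893,-.0446,.12,92.95)
E
```

```text
go [0.2751, -0.0612, 0.0165, 0.0043, 0.0012, -0.8274] rows 5
```

>>> carry_out:
  increments:
    - [0,0.05,-0.011,0,0,0,-0.15]
    - [0,0.1,-0.022,0,0,0,-0.3]
    - [0,0.15,-0.033,0,0,0,-0.45]
    - [0,0.2,-0.044,0,0,0,-0.6]
    - [0,0.25,-0.055,0,0,0,-0.75]
    - [0,0.275,-0.061,0.016,0.004,0.001,-0.827]
    - [0,0.275,-0.061,0.016,0.004,0.001,-0.827]
    - [0,0.275,-0.061,0.016,0.004,0.001,-0.827]

```text
t: 24.48
ee_pos: [0.5875, -0.0443, 0.1179]
orientation: [-179.7, -0.1, 92.9]
ft_force: [0.1, -0.4, -0.7]
grip_width: 0.547
grasp_force: 41.7
```

```bash
python3 - <<'E'
from h import *
print(read_state()['grip_width'],read_state()['grasp_force'])
go(.5893,-.0446,.05,92.95)
p=cam('wrist'); cv2.imwrite('pics/w10.png',p['image'])
c=np.array([.5477,-.0029]); a=np.radians(2.95); Rb=np.array([[np.cos(a),-np.sin(a)],[np.sin(a),np.cos(a)]])
# tin top outline expected
z=read_state()['ee_pos'][2]-.0142+.03; t=read_state()['ee_pos'][:2]+[0,.0008]
o=p['image'].copy()
for ctr,zz,col in ((t,z,(255,0,0)),(c+Rb@np.array([.0394,-.043]),.02,(0,0,255))):
    h=.024 if zz==z else .026
    q=[np.r_[ctr+Rb@np.array([i*h,j*h]),zz] for i,j in [(1,1),(1,-1),(-1,-1),(-1,1)]]
    cv2.polylines(o,[pix(p,q).round().astype(int)],True,col)
cv2.imwrite('pics/w10.png',o)
E
```

```text
0.5472017874270613 41.67792320251465
go [-0.0005, 0.0021, 0.0679, -0.0047, -0.0026, -0.0013] rows 2
```

View pics/w10.png

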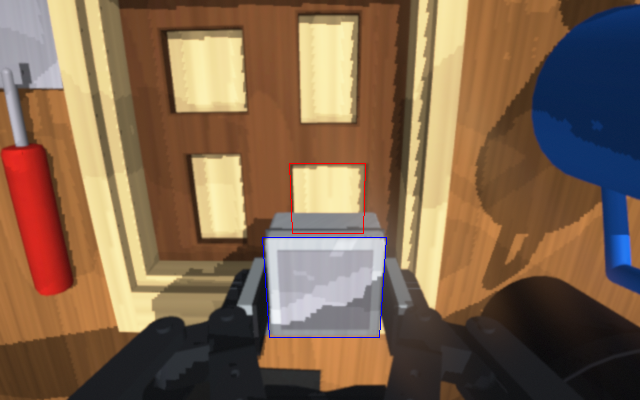

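The tin outline at (263–387, 237–337) and the predicted pocket outline at (291–365, 163–233) both match, so I lower it.

>>> carry_out:
  increments:
    - [0,-0.0005,0.002,0.04,-0.003,0,0]
    - [0,-0.0005,0.002,0.068,-0.003,0,0]
    - [0,-0.0005,0.002,0.078,-0.003,0,0]
    - [0,-0.0005,0.002,0.086,-0.003,0,0]
    - [0,-0.0005,0.002,0.092,-0.003,0,0]
    - [0,-0.0005,0.002,0.096,-0.003,0,0]
    - [0,-0.0005,0.002,0.096,-0.003,0,0]

```text
t: 25.4
ee_pos: [0.5901, -0.0442, 0.0226]
orientation: [-180.0, -0.1, 92.9]
ft_force: [0.3, 1.2, -0.2]
grip_width: 0.553
grasp_force: 41.7
```

>>> carry_out:
  increments:
    - [0.66,0,0,0,0,0,0]
    - [0.66,0,0,0,0,0,0]
    - [0.66,0,0,0,0,0,0]
    - [0.66,0,0,-0.04,0,0,0]
    - [0.66,0,0,-0.09,0,0,0]
    - [0.66,0,0,-0.14,0,0,0]
    - [0.66,0,0,-0.14,0,0,0]

```text
t: 26.28
ee_pos: [0.5924, -0.0449, 0.1666]
orientation: [179.6, -0.1, 92.9]
ft_force: [0.3, -0.4, 0.2]
grip_width: 0.66
grasp_force: 0.0
```

```bash
python3 - <<'E'
from h import *
p=cam('wrist'); cv2.imwrite('pics/w11.png',p['image']); find(p,'tin_square',.008); tins(p,'pics/w11c.png',.038)
go(.4447,-.3734,.14,103)
E
```

```text
c [412. 288.] [ 676.9 -134.4] [13.7 62. ] 21.7
c [237. 287.] [ 520.7 -141.9] [64.1 15.4] 74.8
c [323. 179.] [590.5 -41.7] [48.5 52.5] 2.8
c [49. 72.] [390.   36.1] [59.9 94.7] 0.7
go [-0.321, -0.1621, 0.0221, 0.001, -0.0022, -0.1759] rows 6
```

>>> carry_out:
  increments:
    - [0.6,-0.06,-0.03,0,0,0,0]
    - [0.6,-0.12,-0.06,0,0,0,-0.08]
    - [0.6,-0.18,-0.09,0,0,0,-0.17]
    - [0.6,-0.24,-0.12,0,0,0,-0.175]
    - [0.6,-0.29,-0.15,0,0,0,-0.175]
    - [0.6,-0.316,-0.162,0.01,0,0,-0.175]
    - [0.6,-0.316,-0.162,0.01,0,0,-0.175]
    - [0.6,-0.316,-0.162,0.01,0,0,-0.175]

```text
t: 27.38
ee_pos: [0.4438, -0.3677, 0.1506]
orientation: [-179.9, -0.3, 102.9]
ft_force: [-0.3, 1.0, -1.0]
grip_width: 0.603
grasp_force: 0.0
```

```bash
python3 - <<'E'
from h import *
p=cam('wrist'); cv2.imwrite('pics/w12.png',p['image']); print(read_state()['ee_pos'],read_state()['orientation']); find(p,'tin_oblong',.002); tins(p,'pics/w12.png',.032)
for s in silhouettes(p,'tin_oblong')[:3]:
    ct=max(cv2.findContours(s['region'].astype(np.uint8),0,2)[0],key=cv2.contourArea).reshape(-1,2)
    r=cv2.minAreaRect((world(p,ct,.032)[:,:2]*1000).astype(np.float32)); print(s['box'],s['p'],r)
# bright top face
g=cv2.cvtColor(p['image'],cv2.COLOR_BGR2GRAY)
for th in (150,180,205):
  for c in cv2.findContours((g>th).astype(np.uint8),0,2)[0]:
    if cv2.contourArea(c)>800:
        r=cv2.minAreaRect((world(p,c.reshape(-1,2),.032)[:,:2]*1000).astype(np.float32))
        if max(r[1])<90: print(th,np.round(r[0],1),np.round(r[1],1),round(r[2],1))
E
```

```text
[ 0.44424105 -0.36737619  0.15093536] [-179.9646453    -0.22887074  102.96641617]
tin_oblong [321. 191.] [ 0.443  -0.3772  0.002 ] 0.91
tin_oblong [163. 165.] [ 0.3086 -0.3846  0.002 ] 0.67
c [244. 286.] [ 396.3 -466.1] [60.3 15.7] 86.8
c [404. 284.] [ 528.8 -434. ] [13.9 61.1] 31.0
c [358. 216.] [ 461.5 -378.3] [69.1 86.1] 13.0
c [147. 173.] [ 309.1 -385.7] [24.2 53.7] 33.8
[320.6, 198.9, 44.6, 84.3] 0.79 ((443.1973571777344, -374.12799072265625), (34.45913314819336, 68.24468994140625), 12.984878540039062)
[153.4, 173.3, 89.1, 89.8] 0.67 ((315.2937927246094, -381.55303955078125), (46.264137268066406, 63.203155517578125), 33.83693313598633)
150 [ 443.4 -374.9] [34.2 68.4] 13.1
180 [ 452.5 -452.6] [33.2 55.2] 1.2
180 [ 718.5 -398.2] [84.3 13.2] 88.8
180 [ 443.7 -376.3] [33.9 63.8] 13.1
205 [ 443.8 -376.7] [33.6 63. ] 13.0
205 [ 309.2 -385.7] [25.3 55. ] 34.0
```

```bash
python3 -c "
from h import *
go(.4437,-.3763,.015,103.1)"
```

```text
go [-0.0089, -0.0031, 0.1365, -0.0, -0.003, -0.0013] rows 3
```

>>> carry_out:
  increments:
    - [0.6,-0.009,-0.0025,0.05,0,0,0]
    - [0.6,-0.009,-0.0025,0.1,0,0,0]
    - [0.6,-0.009,-0.0025,0.136,0,0,0]
    - [0.6,-0.009,-0.0025,0.136,0,0,0]
    - [0,-0.009,-0.0025,0.136,0,0,0]
    - [0,-0.009,-0.0025,0.136,0,0,0]
    - [0,-0.009,-0.0025,0.136,0,0,0]
    - [0,-0.009,-0.0025,0.136,0,0,0]
    - [0,-0.009,-0.0025,0.136,0,0,0]
  force: 40

```text
t: 28.65
ee_pos: [0.4447, -0.378, 0.0172]
orientation: [179.9, -0.0, 102.9]
ft_force: [0.3, 2.5, 11.0]
grip_width: 0.387
grasp_force: 41.8
```

>>> carry_out:
  increments:
    - [0,0,0,-0.03,0,0,0]
    - [0,0,0,-0.08,0,0,0]
    - [0,0,0,-0.12,0,0,0]
    - [0,0,0,-0.12,0,0,0]

```text
t: 29.15
ee_pos: [0.4456, -0.3792, 0.1396]
orientation: [179.8, 0.2, 102.9]
ft_force: [0.2, -0.3, 0.1]
grip_width: 0.386
grasp_force: 40.4
```

```bash
python3 - <<'E'
from h import *
c=np.array([.5477,-.0029]); a=np.radians(2.95); Rb=np.array([[np.cos(a),-np.sin(a)],[np.sin(a),np.cos(a)]])
print(c+Rb@np.array([-.0389,-.043])); x,y=c+Rb@np.array([-.0389,-.043])
go(x,y,.11,92.95)
E
```

```text
[ 0.51106452 -0.04784499]
go [0.3084, 0.1379, 0.0292, 0.0041, 0.0026, 0.1745] rows 6
```

>>> carry_out:
  increments:
    - [0,0.05,0.023,0,0,0,0]
    - [0,0.1,0.046,0,0,0,0.04]
    - [0,0.15,0.069,0,0,0,0.08]
    - [0,0.2,0.092,0,0,0,0.12]
    - [0,0.25,0.115,0,0,0,0.17]
    - [0,0.3,0.134,0.015,0.004,0.002,0.174]
    - [0,0.308,0.138,0.029,0.004,0.002,0.174]
    - [0,0.308,0.138,0.029,0.004,0.002,0.174]

```text
t: 30.15
ee_pos: [0.5086, -0.0461, 0.1064]
orientation: [-179.6, -0.3, 93.1]
ft_force: [0.2, 0.3, -1.0]
grip_width: 0.384
grasp_force: 40.4
```

```bash
python3 - <<'E'
from h import *
s=read_state(); print(s['grip_width'],s['grasp_force'],s['ee_pos'])
p=cam('wrist'); g=cv2.cvtColor(p['image'],cv2.COLOR_BGR2GRAY); cv2.imwrite('pics/w13.png',p['image'])
z=read_state()['ee_pos'][2]-.0152+.03
for q in silhouettes(p,'tin_oblong')[:3]:
    ct=max(cv2.findContours(q['region'].astype(np.uint8),0,2)[0],key=cv2.contourArea).reshape(-1,2)
    print('sil',np.round(q['box']),round(q['p'],2),[np.round(v,1) for v in cv2.minAreaRect((world(p,ct,z)[:,:2]*1000).astype(np.float32))])
for th in (120,150,165,180,205):
  for c in cv2.findContours((g>th).astype(np.uint8),0,2)[0]:
    if cv2.contourArea(c)>2500:
        r=cv2.minAreaRect((world(p,c.reshape(-1,2),z)[:,:2]*1000).astype(np.float32))
        if max(r[1])<80: print(th,np.round(c.reshape(-1,2).mean(0)),np.round(r[0],1),np.round(r[1],1),round(r[2],1))
go(.5111,-.0478,.05,92.95)
E
```

```text
0.38397412621355603 40.42258858680725 [ 0.50862851 -0.04606231  0.10644601]
sil [324. 271.  88. 155.] 0.75 [array([508.7, -40.5]), array([33.5, 71.2]), np.float64(3.3)]
120 [461. 216.] [556.4 -11.5] [29.  29.8] 3.0
120 [325. 186.] [507.4  -0.8] [28.3 17.7] 3.2
120 [332.  69.] [505.2  37.5] [27.1 27.1] 3.1
120 [459.  68.] [547.7  40. ] [18.4 35.9] 2.0
120 [110.  83.] [432.4  33.2] [35.1 50.2] 0.7
150 [319. 309.] [509.4 -44.8] [32.6 64. ] 2.9
150 [457. 221.] [556.5 -11.7] [28.5 28.6] 3.1
150 [338.  65.] [504.9  36.9] [26.2 25.2] 3.1
150 [461.  69.] [547.6  39.2] [17.3 33.8] 3.2
150 [111.  81.] [432.5  33.4] [34.4 49.8] 0.7
165 [320. 279.] [509. -38.] [32.2 49.7] 2.6
165 [456. 224.] [556.5 -11.7] [28.2 28.5] 2.9
165 [345.  71.] [504.9  36.9] [25.8 25.2] 3.1
165 [462.  71.] [547.6  39.2] [17.3 33.7] 3.2
165 [114.  67.] [432.6  33.4] [34.1 49.8] 0.7
180 [324. 285.] [508.9 -37.9] [31.7 49. ] 2.2
180 [459. 218.] [556.5 -11.7] [28.  27.8] 2.9
180 [340.  73.] [504.9  36.9] [25.7 25.2] 3.1
180 [462.  73.] [547.6  39.3] [17.  33.4] 3.2
205 [454. 211.] [556.6 -11.7] [27.6 27.6] 2.9
205 [323.  77.] [505.1  36.9] [25.2 24.6] 3.1
205 [455.  86.] [547.4  39.4] [16.6 33. ] 2.4
go [-0.0007, 0.002, 0.0575, -0.0047, -0.004, 0.0] rows 1
```

>>> carry_out:
  increments:
    - [0,-0.001,0,0.03,0,0,0]
    - [0,-0.001,0,0.06,0,0,0]
    - [0,-0.001,0,0.06,0,0,0]
    - [0,-0.001,0,0.06,0,0,0]

```text
t: 30.75
ee_pos: [0.5097, -0.0481, 0.0485]
orientation: [-179.8, -0.2, 92.9]
ft_force: [0.5, -0.3, -1.2]
grip_width: 0.383
grasp_force: 40.4
```

```bash
python3 -c "
from h import *
s=read_state();print(s['ee_pos'],s['orientation'],s['ft_force'],s['grip_width']); go(.5109,-.0492,.0235,92.95)"
```

```text
[ 0.50966756 -0.04811744  0.04848691] [-179.79683299   -0.22466239   92.91416293] [ 0.4520487  -0.25110706 -1.16014625] 0.38305947713456556
go [-0.0012, 0.0013, 0.025, -0.0035, -0.0039, -0.0006] rows 1
```

>>> carry_out:
  increments:
    - [0,-0.0007,0.0007,0.008,-0.002,-0.002,0]
    - [0,-0.0007,0.0007,0.016,-0.002,-0.002,0]
    - [0,-0.0007,0.0007,0.022,-0.002,-0.002,0]
    - [0,-0.0007,0.0007,0.025,-0.002,-0.002,0]
    - [0,-0.0007,0.0007,0.025,-0.002,-0.002,0]

```text
t: 31.38
ee_pos: [0.5096, -0.0478, 0.0228]
orientation: [-179.8, -0.1, 93.0]
ft_force: [-3.2, 1.1, 11.7]
grip_width: 0.381
grasp_force: 42.5
```

>>> carry_out:
  increments:
    - [0.52,0,0,0,0,0,0]
    - [0.52,0,0,0,0,0,0]
    - [0.52,0,0,0,0,0,0]
    - [0.52,0,0,-0.04,0,0,0]
    - [0.52,0,0,-0.09,0,0,0]
    - [0.52,0,0,-0.15,0,0,0]
    - [0.52,0,0,-0.2,0,0,0]
    - [0.52,0,0,-0.2,0,0,0]

```text
t: 32.38
ee_pos: [0.5125, -0.0485, 0.2263]
orientation: [179.8, -0.0, 93.0]
ft_force: [-0.3, 0.0, -0.4]
grip_width: 0.521
grasp_force: 0.0
```

```bash
python3 - <<'E'
from h import *
p=cam('wrist'); print(read_state()['ee_pos']); g=cv2.cvtColor(p['image'],cv2.COLOR_BGR2GRAY)
c=np.array([.5477,-.0029]); a=np.radians(2.95); Rb=np.array([[np.cos(a),-np.sin(a)],[np.sin(a),np.cos(a)]])
o=p['image'].copy()
for (x,y),hx,hy in (((.0394,-.043),.024,.024),((-.0389,-.043),.017,.032)):
    q=[np.r_[c+Rb@np.array([x+i*hx,y+j*hy]),.038] for i,j in [(1,1),(1,-1),(-1,-1),(-1,1)]]
    cv2.polylines(o,[pix(p,q).round().astype(int)],True,(0,0,255))
cv2.imwrite('pics/w14.png',cv2.resize(o[40:340,150:500],None,fx=2,fy=2))
for t in ('tin_oblong','tin_square'):
  find(p,t,.008)
  for q in silhouettes(p,t)[:2]:
    ct=max(cv2.findContours(q['region'].astype(np.uint8),0,2)[0],key=cv2.contourArea).reshape(-1,2)
    print('sil',np.round(q['box']),round(q['p'],2),[np.round(v,1) for v in cv2.minAreaRect(((world(p,ct,.038)[:,:2]-c)@Rb*1000).astype(np.float32))])
q=cam('top'); find(q,'tin_oblong',.002); find(q,'tin_square',.002); find(q,'panel',.002)
E
```

```text
[ 0.51122555 -0.04837916  0.22413017]
tin_oblong [318. 161.] [ 0.5071 -0.0485  0.008 ] 0.98
sil [322. 166.  38.  70.] 0.67 [array([-40. , -41.2]), array([65.2, 33.8]), np.float64(89.6)]
tin_square [398. 160.] [ 0.5892 -0.044   0.008 ] 0.97
sil [402. 166.  55.  52.] 0.71 [array([ 38.3, -41.7]), array([51.9, 51.7]), np.float64(0.0)]
sil [571. 299. 139. 149.] 0.59 [array([ 259.2, -196. ]), array([142.8, 241.3]), np.float64(31.2)]
tin_oblong [472. 276.] [ 0.3015 -0.3916  0.002 ] 0.89
tin_oblong [350. 206.] [ 0.5117 -0.046   0.002 ] 0.69
tin_square [319. 183.] [0.5798 0.0429 0.002 ] 0.47
tin_square [335. 195.] [ 0.5457 -0.0031  0.002 ] 0.17
panel [218. 221.] [0.4741 0.3378 0.002 ] 0.7
```

View pics/w14.png

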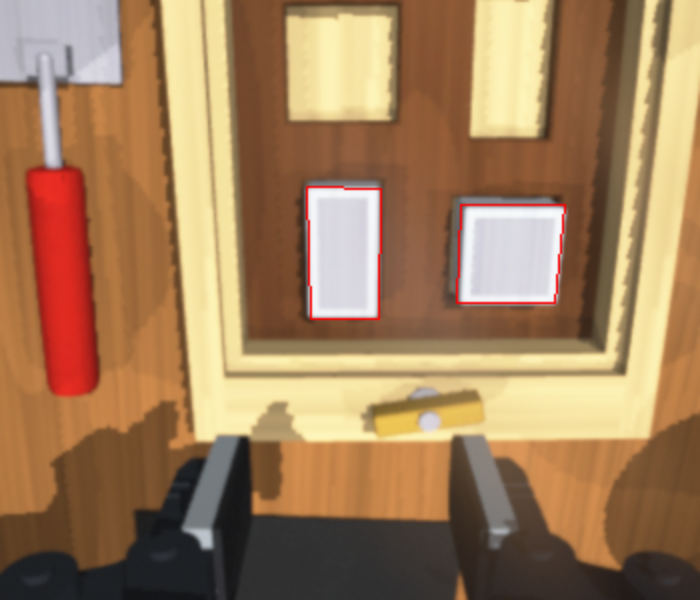

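Both tins sit in their pockets; the drawn seated outlines at (306–382, 187–319) and (457–566, 205–303) in the crop coincide with their tops. Now back to the panel.

```bash
python3 -c "
from h import *
go(.482,.339,.2,92.95)"
```

```text
go [0.3881, -0.0077, 0.0227, -0.0038, -0.0024, 0.0005] rows 7
```

>>> carry_out:
  increments:
    - [0.5,0.06,-0.001,0,0,0,0]
    - [0.5,0.12,-0.002,0,0,0,0]
    - [0.5,0.18,-0.003,0,0,0,0]
    - [0.5,0.24,-0.004,0,0,0,0]
    - [0.5,0.3,-0.006,0,0,0,0]
    - [0.5,0.35,-0.008,0.01,0,0,0]
    - [0.5,0.388,-0.0085,0.024,0,0,0]
    - [0.5,0.388,-0.0085,0.024,0,0,0]
    - [0.5,0.388,-0.0085,0.024,0,0,0]
    - [0.5,0.388,-0.0085,0.024,0,0,0]

```text
t: 34.08
ee_pos: [0.4819, 0.3379, 0.1996]
orientation: [-179.9, -0.1, 92.9]
ft_force: [-0.1, 0.0, 0.2]
grip_width: 0.499
grasp_force: 0.0
```

```bash
cat >> h.py <<'E'
def panel_rect(p,z):
    hsv=cv2.cvtColor(p['image'],cv2.COLOR_BGR2HSV); q=silhouettes(p,'panel')
    for s in q[:1]:
        m=s['region'].astype(np.uint8); ct=max(cv2.findContours(m,0,2)[0],key=cv2.contourArea).reshape(-1,2)
        print('sil',round(s['p'],2),np.round(s['box']),[np.round(v,1) for v in cv2.minAreaRect((world(p,ct,z)[:,:2]*1000).astype(np.float32))])
    for th in (150,170,185):
        g=p['image'][...,1]>th
        for c in cv2.findContours(g.astype(np.uint8),0,2)[0]:
            if cv2.contourArea(c)>15000:
                r=cv2.minAreaRect((world(p,c.reshape(-1,2),z)[:,:2]*1000).astype(np.float32)); print(th,[np.round(v,1) for v in r])
E
python3 - <<'E'
from h import *
print(read_state()['ee_pos'],read_state()['orientation'])
p=cam('wrist'); cv2.imwrite('pics/w15.png',p['image']); panel_rect(p,.011)
g=cv2.cvtColor(p['image'],cv2.COLOR_BGR2GRAY)[100:240,300:345]; ys,xs=np.nonzero(g<75)
w=world(p,np.c_[xs+300.,ys+100.],.039); print('dark',len(xs),[np.round(v,1) for v in cv2.minAreaRect((w[:,:2]*1000).astype(np.float32))])
E
```

```text
[0.48189311 0.33792875 0.19959074] [-1.79873502e+02 -1.15811204e-01  9.29231576e+01]
sil 0.61 [327. 160. 218. 199.] [array([482.7, 338.1]), array([190.5, 193.6]), np.float64(2.7)]
150 [array([482.5, 337.8]), array([189.3, 193.2]), np.float64(2.9)]
170 [array([482.7, 338.2]), array([188.4, 191.9]), np.float64(3.0)]
185 [array([466.6, 337.8]), array([122.4, 191.8]), np.float64(2.5)]
dark 60 [array([481.3, 341. ]), array([10.1, 67.7]), np.float64(1.6)]
```

>>> carry_out:
  increments:
    - [0.5,0,0.0006,0.06,0,0,0]
    - [0.5,0,0.0006,0.12,0,0,0]
    - [0.5,0,0.0006,0.17,0,0,0]
    - [0.5,0,0.0006,0.184,0,0,0]
    - [0.5,0,0.0006,0.184,0,0,0]
    - [0,0,0.0006,0.184,0,0,0]
    - [0,0,0.0006,0.184,0,0,0]
    - [0,0,0.0006,0.184,0,0,0]
    - [0,0,0.0006,0.184,0,0,0]
    - [0,0,0.0006,0.184,0,0,0]
  force: 80

```text
t: 35.42
ee_pos: [0.4829, 0.3399, 0.0176]
orientation: [180.0, -0.2, 93.0]
ft_force: [-1.3, -0.7, 12.1]
grip_width: 0.145
grasp_force: 79.4
```

```bash
python3 -c "
from h import *
s=read_state();print(s['ee_pos'],s['orientation']); go(.5479,-.0026,.13,92.95)"
```

```text
[0.48290723 0.33988417 0.01756225] [179.97522647  -0.20730943  92.97329269]
go [-0.345, 0.0472, -0.1137, 0.0004, -0.0036, 0.0004] rows 6
```

>>> carry_out:
  increments:
    - [0,0,0,-0.02,0,0,0]
    - [0,0,0,-0.06,0,0,0]
    - [0,0,0,-0.1,0,0,0]
    - [0,0,0,-0.113,0,0,0]
    - [0,-0.05,0.007,-0.113,0,0,0]
    - [0,-0.1,0.014,-0.113,0,0,0]
    - [0,-0.155,0.021,-0.113,0,0,0]
    - [0,-0.21,0.029,-0.113,0,0,0]
    - [0,-0.265,0.036,-0.113,0,0,0]
    - [0,-0.31,0.042,-0.113,0,0,0]
    - [0,-0.343,0.047,-0.113,0,0,0]
    - [0,-0.343,0.047,-0.113,0,0,0]

```text
t: 36.92
ee_pos: [0.5471, -0.0032, 0.1275]
orientation: [-179.9, -0.1, 92.8]
ft_force: [-0.3, 0.3, -2.4]
grip_width: 0.145
grasp_force: 78.5
```

```bash
python3 - <<'E'
from h import *
p=cam('wrist'); s=read_state(); print(s['ee_pos'],s['orientation'],s['grip_width'],s['grasp_force'])
panel_rect(p,s['ee_pos'][2]-.0155+.011); cv2.imwrite('pics/w16.png',p['image'])
E
```

```text
[ 0.54667013 -0.00202455  0.12741616] [-1.79857460e+02 -1.22735804e-01  9.28626735e+01] 0.14529778818712838 78.45893740653992
sil 0.94 [325. 223. 475. 352.] [array([546.9,   5.9]), array([187.7, 171.8]), np.float64(2.8)]
```

>>> carry_out:
  increments:
    - [0,0.0018,0.0009,0.02,0,0,0]
    - [0,0.0018,0.0009,0.04,0,0,0]
    - [0,0.0018,0.0009,0.05,0,0,0]
    - [0,0.0018,0.0009,0.055,0,0,0]
    - [0,0.0018,0.0009,0.055,0,0,0]
    - [0,0.0018,0.0009,0.055,0,0,0]

```text
t: 37.78
ee_pos: [0.5479, 0.0009, 0.0731]
orientation: [-179.9, -0.1, 93.0]
ft_force: [-0.0, 0.5, -1.7]
grip_width: 0.138
grasp_force: 78.4
```

```bash
python3 - <<'E'
from h import *
p=cam('wrist'); s=read_state(); print(s['ee_pos'],s['orientation'])
panel_rect(p,s['ee_pos'][2]-.0145+.009); cv2.imwrite('pics/w17.png',p['image'])
# compare far edge of panel and rim opening along columns
c=np.array([.5479,-.0026]); a=np.radians(2.95); Rb=np.array([[np.cos(a),-np.sin(a)],[np.sin(a),np.cos(a)]])
z=s['ee_pos'][2]-.0055
for X,zz in [((-.06,.097),z),((.06,.097),z),((-.06,.1),.051),((.06,.1),.051),((-.095,.05),z),((.095,.05),z),((-.098,.05),.051),((.098,.05),.051)]: print(X,np.round(pix(p,[np.r_[c+Rb@np.array(X),zz]])[0],1))
g=p['image'][...,1]
q=np.round(pix(p,[np.r_[c+Rb@np.array(X),z] for X in [(-.06,.097),(.06,.097),(-.095,.05),(.095,.05)]])).astype(int)
for u,v in q[:2]: print('col',u,v,g[max(v-20,0):v+14,u].tolist())
for u,v in q[2:]: print('row',u,v,g[v,max(u-20,0):u+21].tolist())
E
```

```text
[0.54786665 0.00084973 0.07307159] [-1.79918445e+02 -1.14306412e-01  9.29776743e+01]
sil 0.63 [325. 223. 472. 354.] [array([547.7,   9.9]), array([188.3, 172. ]), np.float64(3.0)]
(-0.06, 0.097) [169.   50.3]
(0.06, 0.097) [477.9  50.6]
(-0.06, 0.1) [184.   45.4]
(0.06, 0.1) [463.3  45.6]
(-0.095, 0.05) [104.1 167.9]
(0.095, 0.05) [543.  168.6]
(-0.098, 0.05) [118.  159.4]
(0.098, 0.05) [529.4 160.1]
col 169 50 [133, 130, 130, 132, 133, 130, 127, 127, 128, 128, 129, 130, 130, 131, 131, 132, 134, 137, 138, 139, 139, 140, 139, 139, 139, 140, 139, 140, 140, 140, 140, 139, 140, 140]
col 478 51 [121, 122, 122, 123, 124, 125, 121, 118, 118, 118, 119, 120, 120, 121, 124, 125, 130, 132, 133, 133, 133, 133, 133, 133, 133, 133, 133, 133, 133, 133, 133, 133, 133, 133]
row 104 168 [82, 73, 63, 69, 100, 131, 139, 139, 139, 139, 140, 139, 139, 137, 136, 135, 135, 134, 133, 133, 132, 132, 130, 128, 122, 119, 118, 117, 117, 117, 116, 115, 114, 113, 113, 114, 114, 114, 116, 118, 119]
row 543 169 [113, 113, 112, 113, 112, 112, 113, 113, 114, 116, 116, 118, 120, 120, 121, 120, 121, 121, 122, 124, 126, 125, 124, 124, 125, 126, 127, 128, 128, 128, 127, 126, 124, 124, 121, 109, 80, 63, 61, 61, 63]
```

>>> carry_out:
  increments:
    - [0,-0.0014,0,0.003,0,0,0]
    - [0,-0.0014,0,0.007,0,0,0]
    - [0,-0.0014,0,0.01,0,0,0]
    - [0,-0.0014,0,0.013,0,0,0]
    - [0,-0.0014,0,0.015,0,0,0]
    - [0,-0.0014,0,0.015,0,0,0]

```text
t: 38.62
ee_pos: [0.5475, -0.0005, 0.0576]
orientation: [-179.9, -0.1, 93.0]
ft_force: [-1.0, -1.0, 0.9]
grip_width: 0.143
grasp_force: 78.9
```

>>> carry_out:
  increments:
    - [0,0,0,0.001,0,0,0]
    - [0,0,0,0.001,0,0,0]
    - [0.5,0,0,0.001,0,0,0]
    - [0.5,0,0,0.001,0,0,0]
    - [0.5,0,0,0.001,0,0,0]
    - [0.5,0,0,-0.05,0,0,0]
    - [0.5,0,0,-0.1,0,0,0]
    - [0.5,0,0,-0.15,0,0,0]
    - [0.5,0,0,-0.2,0,0,0]
    - [0.5,0,0,-0.25,0,0,0]
    - [0.5,0,0,-0.25,0,0,0]

```text
t: 40.0
ee_pos: [0.55, -0.0011, 0.3114]
orientation: [179.8, -0.1, 93.0]
ft_force: [-1.0, 0.3, -0.9]
grip_width: 0.501
grasp_force: 0.0
```

```bash
python3 - <<'E'
from h import *
p=cam('wrist'); s=read_state(); print(s['ee_pos']); panel_rect(p,.051); find(p,'panel',.042); find(p,'button_right_pivot',.061); find(p,'button_left_pivot',.061)
cv2.imwrite('pics/w18.png',p['image'])
for n in ('button_right','button_left'):
    for q in silhouettes(p,n)[:2]:
        w=world(p,np.argwhere(q['region'])[:,::-1],.069)[:,:2]; print(n,round(q['p'],2),np.round(q['box']),[np.round(v,1) for v in cv2.minAreaRect((w*1000).astype(np.float32))])
go(.5535,-.1167,.12,13)
E
```

```text
[ 0.54888733 -0.00105081  0.30906503]
150 [array([548.,  -4.]), array([229.1, 270.1]), np.float64(3.2)]
170 [array([548. ,  -3.4]), array([228.1, 268.5]), np.float64(3.2)]
185 [array([547.9,  -3.6]), array([227.6, 268.1]), np.float64(3.3)]
panel [323. 154.] [ 0.5494 -0.0051  0.042 ] 0.61
button_right_pivot [319. 248.] [ 0.551  -0.1165  0.061 ] 0.86
button_right 0.68 [321. 144. 220. 235.] [array([5.477e+02, 4.000e-01]), array([219.9, 256.5]), np.float64(3.0)]
button_right 0.6 [320. 248.  40.  21.] [array([ 554. , -114.1]), array([51.3, 18.3]), np.float64(12.2)]
button_left 0.81 [323.  46.  53.  20.] [array([541.7, 110.1]), array([13.2, 50.7]), np.float64(84.7)]
button_left 0.53 [276. 338. 133. 100.] [array([ 500.7, -255. ]), array([170.5, 162.3]), np.float64(0.6)]
go [-0.1163, 0.0007, 0.1861, -0.0053, 0.0011, 1.3959] rows 8
```

```bash
python3 - <<'E'
from h import *
p=cam('wrist'); g=p['image'][...,1]
c=np.array([.548,-.003]); a=np.radians(3.0); Rb=np.array([[np.cos(a),-np.sin(a)],[np.sin(a),np.cos(a)]])
t=np.arange(.090,.1045,.001)
for n,f in dict(px=lambda s,o:(s,o),nx=lambda s,o:(-s,o),py=lambda s,o:(o,s),ny=lambda s,o:(o,-s)).items():
    for o in (-.06,.06):
        q=pix(p,[np.r_[c+Rb@np.array(f(s,o)),.051] for s in t]).astype(np.float32)
        v=cv2.remap(g,q[:,0].copy(),q[:,1].copy(),cv2.INTER_LINEAR).ravel(); print(n,o,v.tolist(),'min at',round(t[v.argmin()]*1000,1))
E
```

```text
px -0.06 [208, 207, 205, 202, 193, 156, 122, 128, 171, 216, 225, 224, 223, 221, 219] min at 96.0
px 0.06 [206, 210, 214, 215, 203, 172, 142, 155, 198, 225, 230, 230, 229, 228, 226] min at 96.0
nx -0.06 [205, 205, 204, 199, 180, 154, 140, 155, 193, 224, 232, 233, 231, 226, 220] min at 96.0
nx 0.06 [194, 194, 197, 195, 183, 163, 146, 127, 157, 206, 219, 223, 224, 224, 222] min at 97.0
py -0.06 [219, 219, 220, 220, 220, 220, 217, 194, 147, 164, 227, 238, 238, 237, 234] min at 98.0
py 0.06 [212, 212, 212, 212, 211, 211, 209, 189, 141, 145, 199, 224, 226, 223, 221] min at 98.0
ny -0.06 [209, 209, 209, 208, 205, 192, 171, 146, 129, 137, 156, 180, 182, 165, 147] min at 98.0
ny 0.06 [205, 205, 205, 204, 202, 191, 174, 158, 146, 161, 183, 205, 221, 224, 226] min at 98.0
```

The panel has even gaps on all four sides, so it is seated. Now the right button.

>>> carry_out:
  increments:
    - [0.5,-0.05,0.0007,0,0,0,0.18]
    - [0.5,-0.1,0.0007,0.02,0,0,0.36]
    - [0.5,-0.1157,0.0007,0.06,0,0,0.54]
    - [0.5,-0.1157,0.0007,0.1,0,0,0.72]
    - [0.5,-0.1157,0.0007,0.13,0,0,0.9]
    - [0.5,-0.1157,0.0007,0.16,0,0,1.08]
    - [0.5,-0.1157,0.0007,0.186,0,0,1.26]
    - [0.5,-0.1157,0.0007,0.186,0,0,1.4]
    - [0.5,-0.1157,0.0007,0.186,0,0,1.4]
    - [0.5,-0.1157,0.0007,0.186,0,0,1.4]

```text
t: 41.65
ee_pos: [0.5545, -0.1162, 0.1214]
orientation: [-179.9, 0.1, 13.0]
ft_force: [-0.3, -0.2, 0.3]
grip_width: 0.501
grasp_force: 0.0
```

```bash
python3 - <<'E'
from h import *
p=cam('wrist'); s=read_state(); print(s['ee_pos'],s['orientation']); find(p,'button_right_pivot',.061)
for q in silhouettes(p,'button_right')[:2]:
    w=world(p,np.argwhere(q['region'])[:,::-1],.069)[:,:2]; print(round(q['p'],2),np.round(q['box']),[np.round(v,1) for v in cv2.minAreaRect((w*1000).astype(np.float32))])
go(.5535,-.1165,.0575,12.5)
E
```

```text
[ 0.55457693 -0.11619176  0.12149202] [-1.79871677e+02  8.97719356e-02  1.29278588e+01]
button_right_pivot [324. 219.] [ 0.5561 -0.1165  0.061 ] 0.96
0.56 [323. 222.  21.  89.] [array([ 556.3, -116.8]), array([54.5, 12. ]), np.float64(11.7)]
go [-0.001, 0.0002, 0.0641, -0.0022, 0.0015, 0.0064] rows 2
```

>>> carry_out:
  increments:
    - [0.5,-0.0007,0,0.045,0,0,0]
    - [0.5,-0.0007,0,0.0635,0,0,0]
    - [0.5,-0.0007,0,0.0635,0,0,0]
    - [0,-0.0007,0,0.0635,0,0,0]
    - [0,-0.0007,0,0.0635,0,0,0]
    - [0,-0.0007,0,0.0635,0,0,0]
    - [0,-0.0007,0,0.0635,0,0,0]
    - [0,-0.0007,0,0.0635,0,0,0]
  force: 25

```text
t: 42.8
ee_pos: [0.5542, -0.1161, 0.059]
orientation: [-179.9, 0.0, 12.8]
ft_force: [0.2, 3.2, 4.6]
grip_width: 0.131
grasp_force: 28.1
```

>>> carry_out:
  increments:
    - [0,0,0,0,0,0,-0.17]
    - [0,0,0,0,0,0,-0.34]
    - [0,0,0,0,0,0,-0.51]
    - [0,0,0,0,0,0,-0.68]
    - [0,0,0,0,0,0,-0.85]
    - [0,0,0,0,0,0,-1.02]
    - [0,0,0,0,0,0,-1.19]
    - [0,0,0,0,0,0,-1.36]
    - [0,0,0,0,0,0,-1.4]
    - [0,0,0,0,0,0,-1.4]

```text
t: 44.05
ee_pos: [0.5535, -0.1155, 0.059]
orientation: [-179.9, -0.1, 93.0]
ft_force: [-3.2, 8.4, 8.6]
grip_width: 0.129
grasp_force: 28.5
```

>>> carry_out:
  increments:
    - [0.5,0,0,0,0,0,0]
    - [0.5,0,0,0,0,0,0]
    - [0.5,0,0,0,0,0,0]
    - [0.5,0,0,-0.05,0,0,0]
    - [0.5,0,0,-0.1,0,0,0]
    - [0.5,0,0,-0.14,0,0,0]
    - [0.5,0,0,-0.14,0,0,0]

```text
t: 44.92
ee_pos: [0.5557, -0.117, 0.2009]
orientation: [179.8, -0.0, 93.0]
ft_force: [0.1, -0.1, -0.2]
grip_width: 0.504
grasp_force: 0.0
```

```bash
python3 - <<'E'
from h import *
p=cam('wrist'); s=read_state(); print(s['ee_pos'],s['orientation'])
for q in silhouettes(p,'button_right')[:2]:
    w=world(p,np.argwhere(q['region'])[:,::-1],.069)[:,:2]; print(round(q['p'],2),np.round(q['box']),[np.round(v,1) for v in cv2.minAreaRect((w*1000).astype(np.float32))])
go(.542,.1108,.12,173.5)
E
```

```text
[ 0.55463043 -0.11667418  0.19901735] [ 1.79982692e+02 -7.01065248e-02  9.29786758e+01]
0.85 [321. 183.  16.  72.] [array([ 553.9, -115.9]), array([12.3, 54.9]), np.float64(2.9)]
0.67 [321. 109. 303. 215.] [array([551.4, -62.3]), array([214.7, 160.4]), np.float64(3.0)]
go [0.2275, 0.0001, 0.0782, -0.0002, -0.0029, -1.4055] rows 8
```

The right button is square across the edge (2.9°, same as the box). Now the left one.

>>> carry_out:
  increments:
    - [0.5,0.05,0,0,0,0,-0.18]
    - [0.5,0.1,0,0,0,0,-0.36]
    - [0.5,0.15,0,0,0,0,-0.54]
    - [0.5,0.2,0,0,0,0,-0.72]
    - [0.5,0.2275,0,0.02,0,0,-0.9]
    - [0.5,0.2275,0,0.05,0,0,-1.08]
    - [0.5,0.2275,0,0.078,0,0,-1.26]
    - [0.5,0.2275,0,0.078,0,0,-1.4]
    - [0.5,0.2275,0,0.078,0,0,-1.4]
    - [0.5,0.2275,0,0.078,0,0,-1.4]

```text
t: 46.28
ee_pos: [0.5416, 0.1108, 0.1198]
orientation: [179.9, -0.2, 173.0]
ft_force: [-0.5, -0.3, 0.1]
grip_width: 0.498
grasp_force: 0.0
```

```bash
python3 - <<'E'
from h import *
p=cam('wrist'); s=read_state(); print(s['ee_pos'],s['orientation']); find(p,'button_left_pivot',.061)
for q in silhouettes(p,'button_left')[:2]:
    w=world(p,np.argwhere(q['region'])[:,::-1],.069)[:,:2]; print(round(q['p'],2),np.round(q['box']),[np.round(v,1) for v in cv2.minAreaRect((w*1000).astype(np.float32))])
go(.542,.1108,.0585,173.5)
E
```

```text
[0.54182645 0.11083345 0.12010648] [ 1.79907503e+02 -1.62214835e-01  1.73026792e+02]
button_left_pivot [327. 220.] [0.5406 0.1117 0.061 ] 0.63
0.82 [326. 221.  26.  91.] [array([538.8, 110.9]), array([12.4, 53.8]), np.float64(84.7)]
0.46 [192. 205. 381. 383.] [array([540.2,   7.2]), array([209.6, 246.7]), np.float64(3.1)]
go [-0.0002, -0.0002, 0.0619, 0.0017, -0.0024, -0.0071] rows 1
```

>>> carry_out:
  increments:
    - [0.5,0,0,0.045,0,0,0]
    - [0.5,0,0,0.062,0,0,0]
    - [0.5,0,0,0.062,0,0,0]
    - [0,0,0,0.062,0,0,0]
    - [0,0,0,0.062,0,0,0]
    - [0,0,0,0.062,0,0,0]
    - [0,0,0,0.062,0,0,0]
    - [0,0,0,0.062,0,0,0]
  force: 25

```text
t: 47.42
ee_pos: [0.5426, 0.1113, 0.0595]
orientation: [179.9, -0.0, 173.2]
ft_force: [-0.7, 2.5, 5.4]
grip_width: 0.129
grasp_force: 28.4
```

>>> carry_out:
  increments:
    - [0,0,0,0,0,0,0.17]
    - [0,0,0,0,0,0,0.34]
    - [0,0,0,0,0,0,0.51]
    - [0,0,0,0,0,0,0.68]
    - [0,0,0,0,0,0,0.85]
    - [0,0,0,0,0,0,1.02]
    - [0,0,0,0,0,0,1.19]
    - [0,0,0,0,0,0,1.36]
    - [0,0,0,0,0,0,1.4]
    - [0,0,0,0,0,0,1.4]

```text
t: 48.68
ee_pos: [0.5412, 0.1102, 0.0594]
orientation: [-179.8, -0.1, 93.0]
ft_force: [-5.9, -11.1, 13.5]
grip_width: 0.125
grasp_force: 29.4
```

>>> carry_out:
  increments:
    - [0.5,0,0,0,0,0,0]
    - [0.5,0,0,0,0,0,0]
    - [0.5,0,0,0,0,0,0]
    - [0.5,0,0,-0.05,0,0,0]
    - [0.5,0,0,-0.1,0,0,0]
    - [0.5,0,0,-0.16,0,0,0]
    - [0.5,0,0,-0.22,0,0,0]
    - [0.5,-0.06,0,-0.25,0,0,0]
    - [0.5,-0.1,0,-0.25,0,0,0]
    - [0.5,-0.1,0,-0.25,0,0,0]
    - [0.5,-0.1,0,-0.25,0,0,0]

```text
t: 50.05
ee_pos: [0.5474, 0.0108, 0.3079]
orientation: [-179.8, -0.1, 92.9]
ft_force: [0.3, 0.4, -0.0]
grip_width: 0.501
grasp_force: 0.0
```

```bash
python3 - <<'E'
from h import *
p=cam('wrist'); s=read_state(); print(s['ee_pos'],s['orientation'])
for n in ('button_right','button_left'):
  for q in silhouettes(p,n)[:3]:
    w=world(p,np.argwhere(q['region'])[:,::-1],.069)[:,:2]; print(n,round(q['p'],2),np.round(q['box']),[np.round(v,1) for v in cv2.minAreaRect((w*1000).astype(np.float32))])
g=p['image'][...,1]
c=np.array([.548,-.003]); a=np.radians(3.0); Rb=np.array([[np.cos(a),-np.sin(a)],[np.sin(a),np.cos(a)]])
t=np.arange(.090,.1045,.001)
for n,f in dict(px=lambda s,o:(s,o),nx=lambda s,o:(-s,o),py=lambda s,o:(o,s),ny=lambda s,o:(o,-s)).items():
    for o in (-.06,.06):
        q=pix(p,[np.r_[c+Rb@np.array(f(s,o)),.051] for s in t]).astype(np.float32)
        v=cv2.remap(g,q[:,0].copy(),q[:,1].copy(),cv2.INTER_LINEAR).ravel(); print(n,o,v.min(),'min at',round(t[v.argmin()]*1000,1))
E
```

```text
[0.54736029 0.01123144 0.30781011] [-1.79839837e+02 -1.36838907e-01  9.29871449e+01]
button_right 0.91 [323. 256.  12.  45.] [array([ 553.4, -112.2]), array([10.9, 53.8]), np.float64(2.7)]
button_left 0.77 [324.  58.  13.  56.] [array([540.8, 110.5]), array([11. , 50.2]), np.float64(3.2)]
button_left 0.24 [325. 156. 218. 251.] [array([547.9,  -2.4]), array([218.1, 276.5]), np.float64(3.1)]
px -0.06 120 min at 96.0
px 0.06 141 min at 96.0
nx -0.06 131 min at 96.0
nx 0.06 133 min at 97.0
py -0.06 167 min at 98.0
py 0.06 151 min at 98.0
ny -0.06 83 min at 98.0
ny 0.06 146 min at 98.0
```

Both buttons are square, the panel is still seated and the arm is clear, so I hand in.

```bash
python3 -c "
from plant import manip
print(manip.hand_in())"
```

```text
the job is handed in; nothing more can be done
None
```

I handed the job in at about 50 s: both loose tins (one square, one oblong) are seated in pockets of their own shape, the panel is flush in its frame, and both buttons are square across its edges; the verdict was not shown.

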